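# Pack the studio's microphone kit into its nest tray

### The job

Pack away the microphone kit on the studio bench: lift the clear cover off the nest tray and set it down flat on the bench clear of the tray (the left far part of the bench is free for it), then seat every capsule, DI box and right-angle bracket that is lying out, right way up and fully down, in a pocket of its own shape. When all are in, put the cover back over the tray so that its skirt stands level on the ledge all round, and leave the mug, tape and tuner pedal where they are.

Things in the scene. Friction and masses are not known exactly. Their poses are not given: they have to be found in the camera images.
- tray: nest tray fixed to the bench: aluminium base plate 196 (x) by 264 (y) mm, 8 mm thick, on it a centred black rubber block 160 by 228 mm, 12 mm thick, leaving an 18 mm ledge all round. Six pockets through the block (12 mm deep): two rows at x -40, +40 mm, three columns at y -76, 0, +76 mm. Origin at the centre of the underside, z up. Position and yaw vary.
- ledge (a point): centre of the tray at the height of the ledge (top of the base plate, 8 mm above the bench); where the cover's origin lies when the cover is seated; axes as the tray's
- cover: clear plastic cover with dark edge strips, an open-bottomed box 178 (x) by 246 (y) by 54 mm, walls 4 mm, 0.3 to 0.5 kg; it fits over the rubber block with 5 mm to spare each side, either way round, and starts on it. Handle on top: dark bar along y, 14 mm thick in x, 96 mm long, 70 to 84 mm above the origin, on posts with 78 mm between them. Origin: centre of the skirt's lower edge, z up.
- nest_round_a (a point): round pocket, 49 mm diameter, for a microphone capsule (either one). The point lies at the centre of the pocket's floor, 8 mm above the bench and 12 mm below the block's top; axes as the tray's.
- nest_round_b (a point): round pocket, 49 mm diameter, for a microphone capsule (either one). The point lies at the centre of the pocket's floor, 8 mm above the bench and 12 mm below the block's top; axes as the tray's.
- nest_box_a (a point): rectangular pocket, 67 mm (x) by 41 mm (y), for a DI box (either one, either way round). The point lies at the centre of the pocket's floor, 8 mm above the bench and 12 mm below the block's top; axes as the tray's.
- nest_box_b (a point): rectangular pocket, 67 mm (x) by 41 mm (y), for a DI box (either one, either way round). The point lies at the centre of the pocket's floor, 8 mm above the bench and 12 mm below the block's top; axes as the tray's.
- nest_angle_a (a point): L-shaped pocket, 59 by 59 mm outside, legs 27 mm wide along its -x and -y sides, for a right-angle bracket (either one): the bracket fits only with its axes parallel to the pocket's, its origin over this point. The point lies at the centre of the pocket's floor, 8 mm above the bench and 12 mm below the block's top; axes as the tray's.
- nest_angle_b (a point): L-shaped pocket, 59 by 59 mm outside, legs 27 mm wide along its -x and -y sides, for a right-angle bracket (either one): the bracket fits only with its axes parallel to the pocket's, its origin over this point. The point lies at the centre of the pocket's floor, 8 mm above the bench and 12 mm below the block's top; axes as the tray's.
- capsule_a: microphone capsule: upright metal puck, 44 mm diameter, 34 mm tall (straight sides to 29 mm, then a bevel to 38 mm diameter at the top), aluminium grille on top; 75 to 145 g. Origin at the centre of its underside, z up through the grille. May be absent.
- capsule_b: microphone capsule: upright metal puck, 44 mm diameter, 34 mm tall (straight sides to 29 mm, then a bevel to 38 mm diameter at the top), aluminium grille on top; 75 to 145 g. Origin at the centre of its underside, z up through the grille. May be absent.
- di_a: DI box: plain grey metal box 62 mm (its x) by 36 mm (its y) by 32 mm tall with a jack socket in each short end and a silver panel on top; 110 to 200 g. Origin at the centre of its underside, z up. May be absent.
- di_b: DI box: plain grey metal box 62 mm (its x) by 36 mm (its y) by 32 mm tall with a jack socket in each short end and a silver panel on top; 110 to 200 g. Origin at the centre of its underside, z up. May be absent.
- angle_a: right-angle stand bracket: aluminium casting, L-shaped from above, 54 by 54 mm outside, 30 mm tall, legs 22 mm wide; 90 to 160 g. Origin on the underside at the centre of the 54 by 54 mm outline, z up. One leg fills x -27..-5, y -27..27 mm, the other y -27..-5, x -27..27 mm; the open inner corner is towards +x+y. May be absent.
- angle_b: right-angle stand bracket: aluminium casting, L-shaped from above, 54 by 54 mm outside, 30 mm tall, legs 22 mm wide; 90 to 160 g. Origin on the underside at the centre of the 54 by 54 mm outline, z up. One leg fills x -27..-5, y -27..27 mm, the other y -27..-5, x -27..27 mm; the open inner corner is towards +x+y. May be absent.
- mug: bystander: white mug, 76 mm diameter, 88 mm tall, beyond the work; origin at the centre of its underside
- tape: bystander: roll of grey tape, 100 mm diameter, 48 mm tall, lying flat beyond the tray; origin at the centre of its underside
- tuner: bystander: black tuner pedal, 110 by 70 by 53 mm, to the right of the tray; origin at the centre of its underside
Mind the look-alikes: they are no part of the job. What is shaped like the di_b but orange is not meant.

How it is judged:
By the outcome, as a careful person would: the job done as asked, in the order asked, and still so for the second after the job is handed in, with the robot touching nothing.
Of capsule_a, capsule_b, di_a, di_b, angle_a, angle_b only 4 to 6 are there at a start; the rules pass over those that are not, and their reading is None.
At some moment in a run one of capsule_a, capsule_b, di_a, di_b, angle_a, angle_b may be knocked a few centimetres aside while the robot is not near it.
Once in a run the grip may slacken for a moment while it holds something.
It also fails if it takes over 210 s, if anything falls off the work surface, if the arm or the gripper's body presses on something with over 40 N, if the wrist force passes 120 N, or if a joint passes its speed limit or range.

### The arm

A 6-joint arm with a two-finger parallel gripper is mounted at the origin on the work surface. World frame = base frame: x ahead of the robot, y to its left, z up, the work surface at z = 0. Lengths are in m, angles in rad, forces in N, time in s.
With the tool pointing down it reaches from about 0.35 to 0.725 m from the base axis. Payload 6 kg.
Tool frame: the origin (TCP) lies midway between the tips of the shut fingers; the grasp point (between the pads) lies 19 mm behind it; z points along the fingers, y is the line along which they close (so a half turn about z gives the same grasp; the last joint's range is limited). The gripper opens to 85 mm and grips with 20 to 120 N. Pads are 22 mm wide; open, the fingers measure 114 mm over their backs; the gripper's body (76 mm by 85 mm) begins 54 mm behind the grasp point. The pads swing forward as they close: fully open they stand 13 mm farther back than shut.
Start: joints at [1.576, 0.04, 0.085, 0, -1.615, -0.334], TCP at [0.194, 0.568, 0.231] pointing down, gripper open.
Joint ranges: [-2.56, 2.56], [-1.29, 2.01], [-1.08, 1.49], [-3.29, 1.98], [-2.81, -0.18], [-2.99, 2.99]. Speed limits (rad/s): [2.57, 2.57, 3.01, 3.14, 3.14, 3.14].

### API

Orientations are given as a rotation vector (axis times angle).
In Python, from bench import env gives the robot as it stands.
- The arm moves only by the shell command python3 -m handwheel 'ROWS' [OPENING] [FORCE]. ROWS is text: rows parted by semicolons, each of 4 numbers parted by spaces: the shift along the tool's x, y, z in units of 0.4 m (1.0 is 0.4 m), then the turn about the tool's z in units of pi rad (1.0 is pi rad). In form: tx ty tz turn; .... A call has 1 to 20 rows; each row shifts and turns the commanded pose from where the row before left it, along the tool's axes as they then stand; what a row does not reach is not made up. A row lasts 1/8 s, in which the tool goes at most 62.5 mm and 10.7 degrees, less where a joint would pass 70% of its speed; a pose out of reach is approached as far as the arm can. A call with a number of a shift or a turn outside -1 to 1 is refused whole. A call with a gripper value outside its range is refused whole. OPENING is the opening, from 0 (shut) to 1 (fully open), set as the call begins (- or left out, the last holds). The fingers move at their own pace and stop on an object; FORCE is the grip in N (left out, the last holds). Time passes only in rows, so rows that do not move let the fingers close. It gives the time, the measured TCP pose, the force, the opening and the grip force at its end, in the units of the state.
- env.get_obs(): the state, without advancing time (a new reading comes with each control period).
- env.capture(name): name is "scene" or "top" or "wrist"; returns a dict with "frame" (400x640x3 uint8, red, green, blue), "K" (3x3 intrinsics, pixels), "D" ([k1, k2, p1, p2, k3] as OpenCV has them; the pictures are not rectified), "R" (3x3) and "t" (3): a world point X has camera coordinates R X + t. Camera axes: x right, y down, z forward; pixel columns grow to the right and rows downward; lengths in m; the calibration is good to about 2 mm. A picture is of the moment at which its call begins. There is no depth.
- env.job_done(): hands the job in; it is judged then, once.
Trained networks look in the newest picture that a camera, given by its name, has taken for a name from the list of things; names that differ only in an ending like _2 or _b are one class to them, and where a whole thing is asked for, a point or a joint stands for the part that bears it (a point fixed in the world has none). Each returns a list of dicts, best first, with "score" (0 to 1); they miss things now and then, are a little off and sometimes report something else, mostly with a low value. They report only what shows in the picture. A call takes as long as a camera call. They do not tell look-alikes from the thing itself.
- env.recognise(label, camera): "xy" ([column, row] in pixels, amid what is visible of it).
- env.masks_of(label, camera): "pixels" (400x640 bool, what is visible of it) and "xy" ([column, row] in pixels, amid what is visible of it).
- env.pinpoint(label, camera): "xy" ([column, row] in pixels: a listed point, or the origin of a listed thing).
The state is a dict: "time_s": time; "q": joint angles; "qd": joint speeds; "effort": joint torques, N m; "position": TCP position; "ee_rot": TCP orientation; "ft_force": force on the tool from outside, world axes, zero at the start; "ft_torque": the same for the moment, N m; "width": opening from 0.0 (shut) to 1.0 (fully open); "finger_force": force on a finger pad.
Only numpy, scipy, OpenCV 4.12 (cv2) and the standard library are available. Lean on these libraries where they do the work, as an engineer would, in place of code of your own. Each camera call takes 0.05 s, during which the arm holds its last target. There are 200 camera calls.

## Working session

There is one attempt and no reset: what is moved stays moved. The work goes in short steps, Python scripts to look and compute and a shell command to move; the robot and the scene stay as the last step left them, time stands still between calls to the robot, and variables do not carry over. Pictures are saved under pics/ and viewed, at most 14 in all, crops included, and the job is handed in when it is done.

```bash
ls; mkdir -p pics
cat > h.py <<'E'
import numpy as np, cv2
from bench import env
from scipy.spatial.transform import Rotation as Rn
def cap(c,name=None):
    d=env.capture(c)
    if name: cv2.imwrite('pics/'+name+'.png',d['frame'][:,:,::-1])
    return {k:np.array(v) for k,v in d.items()}
def ray(d,xy):
    p=cv2.undistortPoints(np.array([[xy]],float),d['K'],d['D'])[0,0]
    return -d['R'].T@d['t'], d['R'].T@np.array([p[0],p[1],1])
def onz(d,xy,z):
    c,r=ray(d,xy); return c+r*(z-c[2])/r[2]
def tri(obs):
    A=np.zeros((3,3));b=np.zeros(3)
    for d,xy in obs:
        c,r=ray(d,xy); r=r/np.linalg.norm(r); P=np.eye(3)-np.outer(r,r);A+=P;b+=P@c
    return np.linalg.solve(A,b)
def proj(d,X):
    return cv2.projectPoints(np.array(X,float).reshape(-1,3),cv2.Rodrigues(d['R'])[0],d['t'],d['K'],d['D'])[0][:,0]
def go(x,y,z,yaw=None):
    """print the shift in tool axes (units) to world target; yaw = wanted angle of tool y axis in world (mod pi)"""
    o=env.get_obs(); R=Rn.from_rotvec(o['ee_rot']).as_matrix(); p=np.array(o['position'])
    s=R.T@(np.array([x,y,z])-p)/0.4
    print('shift units',s.round(4),'dist mm',(np.array([x,y,z])-p).round(4)*1000)
    ty=np.arctan2(R[1,1],R[0,1]); 
    if yaw is not None:
        dl=(yaw-ty+np.pi/2)%np.pi-np.pi/2
        print('tool y yaw',ty.round(3),'turn units (tool z down => neg)',round(-dl/np.pi,4),'q6',round(o['q'][5],3))
E
python3 - <<'E'
from h import *
o=env.get_obs(); print({k:np.round(v,3) for k,v in o.items()})
print(Rn.from_rotvec(o['ee_rot']).as_matrix().round(3))
for c in ['scene','top','wrist']:
    d=cap(c,c+'0'); print(c,'pos',(-d['R'].T@d['t']).round(3),'fwd',d['R'][2].round(2))
    for l in ['tray','ledge','cover','capsule_a','di_a','angle_a','mug','tape','tuner','nest_round_a','nest_box_a','nest_angle_a']:
        r=env.pinpoint(l,c)
        z={'ledge':.008,'cover':.008,'nest_round_a':.008,'nest_box_a':.008,'nest_angle_a':.008}.get(l,0)
        print(l,[(round(a['score'],2),np.round(a['xy']).astype(int).tolist(),onz(d,a['xy'],z)[:2].round(3).tolist()) for a in r if a['score']>.25])
E
```

```text
pics
{'time_s': np.float64(0.0), 'q': array([ 1.576,  0.041,  0.084, -0.   , -1.615, -0.334]), 'qd': array([ 0.   , -0.001,  0.   ,  0.   ,  0.001,  0.001]), 'effort': array([-1.0000e-03, -3.6821e+01,  3.4741e+01,  6.9320e+00, -6.0000e-03,
       -0.0000e+00]), 'position': array([0.194, 0.568, 0.23 ]), 'ee_rot': array([ 3.097, -0.514, -0.   ]), 'ft_force': array([-0.138,  0.028,  0.214]), 'ft_torque': array([ 0.017, -0.007,  0.008]), 'finger_force': np.float64(0.0), 'width': np.float64(0.999)}
[[ 0.946 -0.323 -0.   ]
 [-0.323 -0.946 -0.002]
 [ 0.     0.002 -1.   ]]
scene pos [0.964 0.641 0.747] fwd [-0.41 -0.65 -0.64]
tray []
ledge []
cover [(0.6, [279, 189], [0.553, -0.236])]
capsule_a [(0.68, [374, 235], [0.444, 0.054]), (0.57, [480, 322], [0.425, 0.382])]
di_a [(0.8, [446, 242], [0.314, 0.175]), (0.67, [337, 253], [0.556, 0.052]), (0.62, [442, 293], [0.435, 0.281])]
angle_a [(0.73, [406, 261], [0.436, 0.166]), (0.72, [305, 265], [0.639, 0.043])]
mug [(0.93, [245, 263], [0.753, -0.041]), (0.75, [279, 134], [0.402, -0.515])]
tape [(0.89, [203, 206], [0.758, -0.298])]
tuner [(0.79, [
[... 337 characters left out ...]
363, 202], [0.541, -0.238])]
capsule_a [(0.81, [125, 250], [0.429, 0.395]), (0.63, [253, 243], [0.439, 0.052])]
di_a [(0.92, [206, 286], [0.329, 0.178]), (0.75, [252, 200], [0.552, 0.054]), (0.55, [167, 244], [0.443, 0.282])]
angle_a [(0.77, [255, 166], [0.643, 0.044]), (0.76, [213, 245], [0.437, 0.158])]
mug [(0.87, [289, 129], [0.743, -0.047])]
tape [(0.93, [377, 126], [0.749, -0.287]), (0.38, [289, 129], [0.743, -0.047])]
tuner [(0.91, [465, 248], [0.411, -0.512])]
nest_round_a []
nest_box_a []
nest_angle_a []
wrist pos [0.259 0.546 0.374] fwd [-0.26  0.09 -0.96]
tray []
ledge []
cover []
capsule_a []
di_a []
angle_a []
mug []
tape []
tuner []
nest_round_a []
nest_box_a []
nest_angle_a []
```

View pics/top0.png

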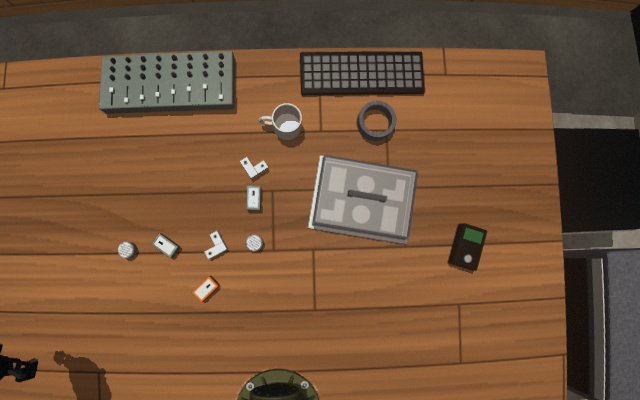

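View pics/scene0.png

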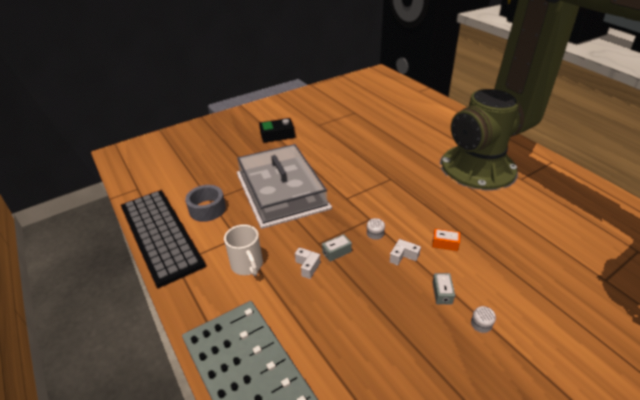

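The top view shows the cover at about (363,198), capsules at (126,250) and (255,243), grey DI boxes at (253,198) and (167,245), and brackets at (254,167) and (215,246). All six are there. The orange look-alike is at (206,289). Next I move the wrist camera over the tray.

```bash
python3 -m handwheel '.04 .04 -.02 0;.08 .09 -.03 0;.09 .1 -.03 0;.09 .1 -.03 0;.09 .1 -.03 0;.09 .1 -.03 0;.09 .1 -.02 0;.09 .1 -.02 0;.09 .1 -.02 0;.09 .1 -.01 0;.09 .1 -.01 0;.09 .1 0 0;.09 .1 0 0;.09 .1 0 0;.09 .1 0 0;.09 .1 0 0;.09 .1 0 0;.04 .04 0 0;0 0 0 0'
python3 - <<'E'
from h import *
print(env.get_obs()['q'].round(3)); go(.54,-.235,.33,-.13)
E
```

```text
time_s: 4.32
position: [0.5499, -0.2608, 0.3299]
ee_rot: [3.098, -0.518, -0.004]
ft_force: [-0.6, -0.6, -0.0]
width: 0.997
finger_force: 0.0
[-0.114  0.099  0.328  0.    -1.802  1.354]
shift units [-0.0443 -0.0529 -0.0002] dist mm [-9.9 25.8  0.1]
tool y yaw -1.902 turn units (tool z down => neg) 0.436 q6 1.354
```

```bash
python3 -m handwheel '-.02 -.03 0 .03;-.02 -.03 0 .05;0 0 0 .055;0 0 0 .055;0 0 0 .055;0 0 0 .055;0 0 0 .055;0 0 0 .05;0 0 0 .03;0 0 0 0'
python3 - <<'E'
from h import *
print(env.get_obs()['q'].round(3))
d=cap('wrist','w1'); t=cap('top'); 
np.savez('w1.npz',**d)
for l in ['cover','ledge','tray','nest_round_a','nest_box_a','nest_angle_a']:
    r=env.pinpoint(l,'wrist')
    print(l,[(round(a['score'],2),np.round(a['xy']).astype(int).tolist(),onz(d,a['xy'],.008)[:2].round(4).tolist()) for a in r if a['score']>.25])
E
```

```text
time_s: 5.58
position: [0.5434, -0.2305, 0.3319]
ee_rot: [-2.081, 2.353, -0.001]
ft_force: [0.3, 1.4, -1.0]
width: 1.004
finger_force: 0.0
[-0.062  0.048  0.278  0.    -1.799 -0.061]
cover [(0.52, [214, 279], [0.7487, -0.0486])]
ledge []
tray [(0.27, [282, 320], [0.641, 0.0511])]
nest_round_a []
nest_box_a [(0.54, [216, 281], [0.7445, -0.0447])]
nest_angle_a []
```

View pics/w1.png

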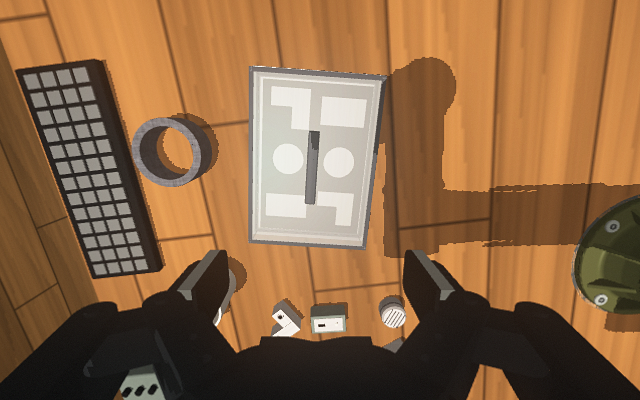

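Run:
```python
from h import *
from scipy.optimize import least_squares
d=dict(np.load('w1.npz')); print('K',d['K'][0,0].round(1),'tcp px',proj(d,env.get_obs()['position']).round(0))
t=cap('top'); s=cap('scene')
res=[]
for nm,c,(x0,y0,x1,y1) in [('w',d,(295,122,330,212)),('t',t,(340,185,395,208)),('s',s,(264,148,294,188))]:
    g=c['frame'].mean(2)[y0:y1,x0:x1]; m=(g<95).astype(np.uint8)
    n,l,st,ce=cv2.connectedComponentsWithStats(m); k=1+st[1:,4].argmax()
    pts=np.argwhere(l==k)[:,::-1].astype(np.float32)+[x0,y0]
    print(nm,st[k],'minrect',cv2.minAreaRect(pts.astype(np.float32)))
    res.append((c,ce[k]+[x0,y0]))
# centre of handle seen from wrist+top
print('tri wrist/top',tri(res[:2]).round(4),'all',tri(res).round(4),[onz(c,p,.085)[:2].round(4) for c,p in res])
up=cv2.resize(d['frame'][50:270,220:420],None,fx=3,fy=3,interpolation=cv2.INTER_CUBIC)[:600]
cv2.imwrite('pics/w1c.png',up[:,:,::-1])
```

```text
K 294.2 tcp px [[314. 252.]]
w [ 14   9  11  19 143] minrect ((314.0, 140.0), (18.0, 10.0), 90.0)
t [  8   0  47  23 514] minrect ((371.0, 196.0), (22.0, 46.0), 90.0)
s [  8   7  15  28 163] minrect ((278.8338317871094, 168.59347534179688), (28.653045654296875, 7.408391952514648), 60.64224624633789)
tri wrist/top [ 0.5439 -0.2714  0.0775] all [ 0.541  -0.27    0.0556] [array([ 0.5391, -0.2737]), array([ 0.5478, -0.2683]), array([ 0.5519, -0.2245])]
```

View pics/w1c.png

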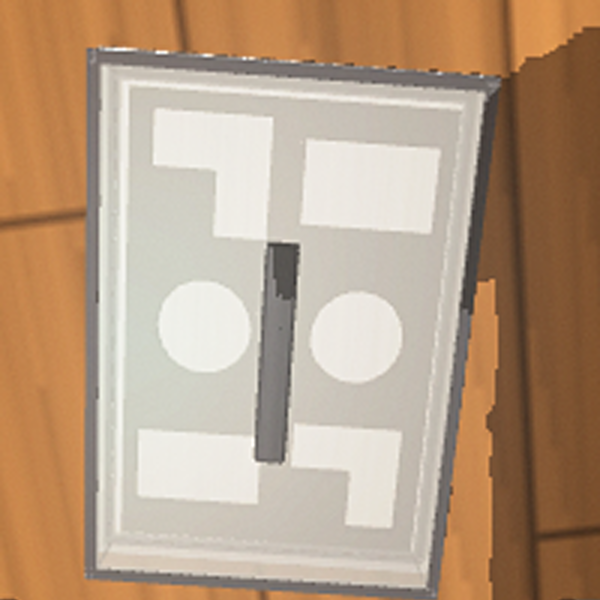

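Run:
```python
from h import *
d=dict(np.load('w1.npz'))
f=lambda u,v,z:onz(d,(220+(u-.5)/3,50+(v-.5)/3),z)
a,b,c,e=[f(*p,.092) for p in [(269,243),(299,243),(255,462),(284,464)]]
print('ends',((a+b)/2).round(4),((c+e)/2).round(4),'len',np.linalg.norm((a+b-c-e)/2).round(4),'w',np.linalg.norm(a-b).round(4))
v=(c+e-a-b); yaw=-np.arctan2(v[0],v[1]); ctr=(a+b+c+e)/4; print('centre',ctr.round(4),'yaw',yaw.round(4))
# round pockets floor z .008 
r=[f(*p,.008) for p in [(205,326),(357,337)]]; print(r, 'mid',(r[0]+r[1])/2, 'dist',np.linalg.norm(r[0]-r[1]),'yaw',np.arctan2(*(r[0]-r[1])[[1,0]]))
t=cap('top'); print('top handle px pred',proj(t,[(a+b)/2,(c+e)/2]).round(1))
cv2.imwrite('pics/t2.png',cv2.resize(t['frame'][145:255,300:430],None,fx=4,fy=4)[:,:,::-1])
go(ctr[0],ctr[1],.2,yaw)
```

```text
ends [ 0.5379 -0.2846  0.092 ] [ 0.5564 -0.1896  0.092 ] len 0.0968 w 0.0126
centre [ 0.5472 -0.2371  0.092 ] yaw -0.192
[array([ 0.5853164 , -0.24440311,  0.008     ]), array([ 0.50637256, -0.22878087,  0.008     ])] mid [ 0.54584448 -0.23659199  0.008     ] dist 0.08047474002560331 yaw -0.19536639065945044
top handle px pred [[386.2 199.3]
 [347.8 192.7]]
shift units [ 0.0134 -0.0107  0.3282] dist mm [   3.6   -5.9 -131.3]
tool y yaw 3.017 turn units (tool z down => neg) 0.0215 q6 -0.061
```

View pics/t2.png

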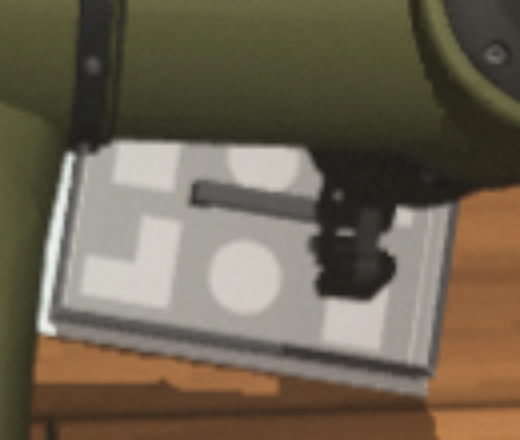

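```bash
python3 -m handwheel '.0125 -.01 .03 .0215;0 0 .08 0;0 0 .1 0;0 0 .1 0;0 0 .1 0;0 0 .1 0;0 0 .05 0;0 0 0 0;0 0 0 0' .6
python3 - <<'E'
from h import *
go(.5465,-.237,.069,-.193)
d=cap('wrist','w2')
for l in ['cover','nest_round_a']:
    print(l,[(round(a['score'],2),np.round(a['xy']).astype(int).tolist()) for a in env.pinpoint(l,'wrist')])
print(proj(d,[[.5564,-.1896,.092],[.5379,-.2846,.092]]).round(0))
E
```

```text
time_s: 7.25
position: [0.5479, -0.2371, 0.1095]
ee_rot: [-1.998, 2.423, -0.004]
ft_force: [0.7, 0.0, 0.6]
width: 0.605
finger_force: 0.0
shift units [0.0004 0.0038 0.1013] dist mm [ -1.4   0.1 -40.5]
tool y yaw 2.95 turn units (tool z down => neg) 0.0003 q6 -0.12
cover [(0.65, [316, 199])]
nest_round_a []
[[316. 312.]
 [316. 158.]]
```

View pics/w2.png

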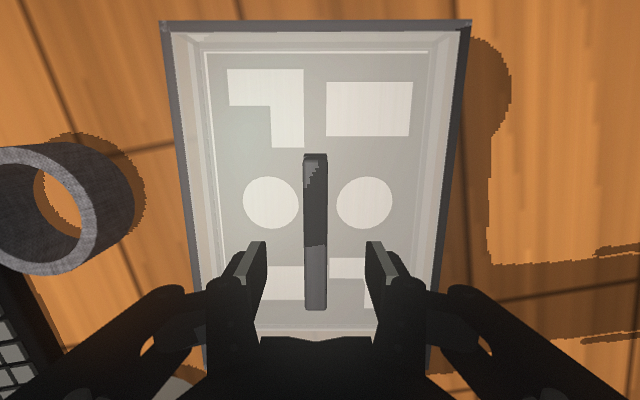

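The handle runs from (316,155) to (316,310), as predicted, and the fingers straddle it. Descending to grip.

```bash
python3 -m handwheel '0 0 .03 0;0 0 .04 0;0 0 .03 0;0 0 0 0' && python3 -m handwheel '0 0 0 0;0 0 0 0;0 0 0 0;0 0 0 0;0 0 0 0;0 0 0 0' 0 100 && python3 -m handwheel '0 0 -.02 0;0 0 -.04 0;0 0 -.06 0;0 0 -.06 0;0 0 -.04 0;0 0 -.02 0;0 0 0 0;0 0 0 0'
python3 - <<'E'
from h import *
go(.605,.275,.169,-.193)
E
```

```text
time_s: 7.9
position: [0.5459, -0.2365, 0.0653]
ee_rot: [1.997, -2.423, -0.004]
ft_force: [-0.4, -0.1, 0.6]
width: 0.601
finger_force: 0.0
time_s: 8.65
position: [0.5474, -0.2368, 0.0684]
ee_rot: [-1.998, 2.423, -0.002]
ft_force: [-1.3, -0.1, 5.8]
width: 0.147
finger_force: 98.5
time_s: 9.65
position: [0.5465, -0.2365, 0.162]
ee_rot: [1.997, -2.424, -0.003]
ft_force: [-0.2, -0.4, -5.4]
width: 0.14
finger_force: 97.9
shift units [-1.2831  0.1007 -0.0169] dist mm [ 58.5 511.5   7. ]
tool y yaw 2.949 turn units (tool z down => neg) 0.0002 q6 -0.12
```

```bash
python3 -m handwheel '-.04 .003 0 0;-.08 .006 0 0;-.1 .008 0 0;-.11 .009 0 0;-.11 .009 0 0;-.11 .009 0 0;-.11 .009 0 0;-.11 .009 0 0;-.11 .009 0 0;-.11 .009 0 0;-.11 .009 0 0;-.1 .008 0 0;-.06 .004 0 0;-.02 0 0 0;0 0 0 0;0 0 0 0'
python3 - <<'E'
from h import *
go(.605,.275,.064,-.193)
d=cap('wrist'); t=cap('top','t3'); s=cap('scene')
E
```

```text
time_s: 11.65
position: [0.6052, 0.2726, 0.1635]
ee_rot: [1.997, -2.425, 0.001]
ft_force: [0.5, -1.0, -5.0]
width: 0.141
finger_force: 97.9
shift units [-0.0059  0.0016  0.2487] dist mm [ -0.2   2.4 -99.5]
tool y yaw 2.948 turn units (tool z down => neg) -0.0 q6 -0.917
```

View pics/t3.png

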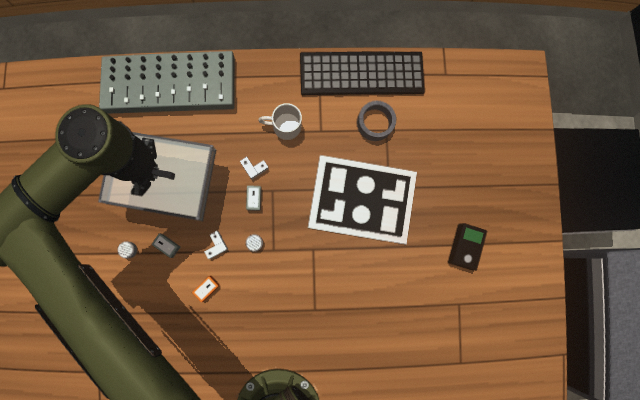

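The held cover is at about (160,177), clear of everything, and the tray's pockets are open. Lowering it.

```bash
python3 -m handwheel '0 0 .04 0;0 0 .07 0;0 0 .07 0;0 0 .05 0;0 0 .02 0;0 0 0 0;0 0 .005 0;0 0 0 0'
```

```text
time_s: 12.8
position: [0.6054, 0.2739, 0.0622]
ee_rot: [-1.997, 2.423, -0.0]
ft_force: [0.9, 0.2, -5.6]
width: 0.144
finger_force: 97.9
```

```bash
python3 -m handwheel '0 0 .004 0;0 0 .003 0;0 0 0 0;0 0 0 0'; python3 -m handwheel '0 0 .003 0;0 0 .002 0;0 0 0 0;0 0 0 0'
```

```text
time_s: 13.3
position: [0.6054, 0.2738, 0.0604]
ee_rot: [-1.998, 2.423, -0.001]
ft_force: [-5.4, -0.8, 4.8]
width: 0.139
finger_force: 99.2
time_s: 13.8
position: [0.6055, 0.2738, 0.0604]
ee_rot: [-1.998, 2.422, -0.002]
ft_force: [-9.9, -1.6, 14.4]
width: 0.14
finger_force: 100.5
```

```bash
python3 -m handwheel '0 0 -.003 0;0 0 0 0;0 0 0 0' .6; python3 -m handwheel '0 0 -.04 0;0 0 -.1 0;0 0 -.14 0;0 0 -.14 0;.06 0 -.12 0;.1 0 -.1 0;.1 .06 -.04 0;.1 .1 0 0;.05 .1 0 0;0 .05 0 0;0 0 0 0' 1
python3 - <<'E'
from h import *
print(env.get_obs()['q'].round(3))
S=dict(w=cap('wrist','w4'),t=cap('top'),s=cap('scene'))
import pickle; pickle.dump(S,open('S4.pkl','wb'))
for c,n in [('w','wrist'),('t','top')]:
  for l in ['cover','capsule_a','di_a','angle_a','nest_round_a','nest_box_a','nest_angle_a','ledge','tray']:
    z=.008 if l[:2] in('ne','le') else 0
    print(n,l,[(round(a['score'],2),np.round(a['xy']).astype(int).tolist(),onz(S[c],a['xy'],z)[:2].round(3).tolist()) for a in env.pinpoint(l,n) if a['score']>.3])
E
```

```text
time_s: 14.18
position: [0.6052, 0.2735, 0.0574]
ee_rot: [1.998, -2.424, 0.0]
ft_force: [0.8, -0.1, 0.6]
width: 0.599
finger_force: 0.0
time_s: 15.55
position: [0.4513, 0.136, 0.332]
ee_rot: [-1.997, 2.42, -0.001]
ft_force: [0.3, -0.5, 0.0]
width: 1.0
finger_force: 0.0
[ 7.230e-01 -2.700e-01 -1.400e-02  1.000e-03 -1.822e+00 -9.140e-01]
wrist cover [(0.77, [246, 256], [0.604, 0.275])]
wrist capsule_a [(0.95, [314, 106], [0.438, 0.049]), (0.67, [353, 295], [0.431, 0.389]), (0.47, [326, 173], [0.438, 0.156])]
wrist di_a [(0.9, [240, 121], [0.554, 0.05]), (0.85, [339, 244], [0.438, 0.283]), (0.84, [399, 170], [0.321, 0.174])]
wrist angle_a [(0.98, [324, 173], [0.441, 0.155]), (0.66, [187, 134], [0.642, 0.053])]
wrist nest_round_a []
wrist nest_box_a []
wrist nest_angle_a [(0.46, [324, 170], [0.44, 0.15]), (0.39, [185, 134], [0.641, 0.053])]
wrist ledge []
wrist tray []
top cover [(0.84, [171, 183], [0.603, 0.271])]
top capsule_a []
top di_a [(0.93, [205, 290], [0.32, 0.181]), (0.59, [254, 197], [0.561, 0.047])]
top angle_a [(0.55, [254, 166], [0.644, 0.047]), (0.52, [213, 246], [0.435, 0.158])]
top nest_round_a [(0.98, [366, 185], [0.585, -0.249]), (0.56, [364, 214], [0.508, -0.239])]
top nest_box_a [(0.83, [390, 220], [0.49, -0.307]), (0.8, [340, 180], [0.599, -0.18])]
top nest_angle_a [(0.65, [393, 188], [0.577, -0.321]), (0.63, [330, 209], [0.524, -0.151])]
top ledge [(0.92, [362, 199], [0.548, -0.237])]
top tray [(0.72, [365, 200], [0.547, -0.245])]
```

View pics/w4.png

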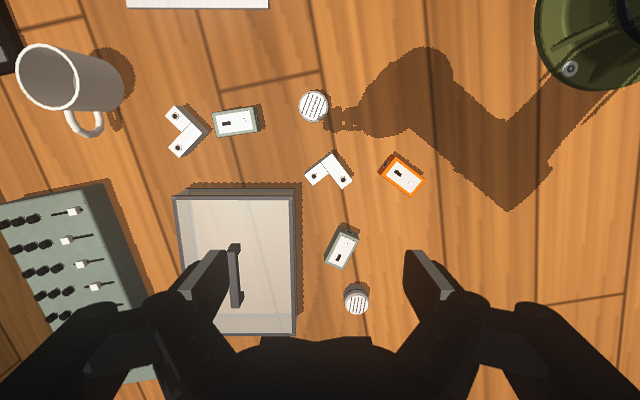

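The wrist view shows the cover flat on the bench, brackets at (186,133) and (328,172), DI boxes at (236,121) and (341,248), capsules at (314,106) and (356,297), and the orange decoy at (402,174). I'll fit poses from the masks.

```bash
cat > fit.py <<'E'
from h import *
import pickle
from scipy.optimize import minimize
def box(x0,x1,y0,y1,z0,z1): return np.array([[x,y,z] for x in(x0,x1) for y in(y0,y1) for z in(z0,z1)])*1e-3
th=np.linspace(0,2*np.pi,40,endpoint=False)
def ring(r,z): return np.c_[r*np.cos(th),r*np.sin(th),0*th+z]*1e-3
SH=dict(capsule=[np.r_[ring(22,0),ring(22,29),ring(19,34)]],di=[box(-31,31,-18,18,0,32)],
 angle=[box(-27,-5,-27,27,0,30),box(-27,27,-27,-5,0,30)],
 nest_round=[ring(24.5,12)],nest_box=[box(-33.5,33.5,-20.5,20.5,12,12)],
 nest_angle=[box(-29.5,-2.5,-29.5,29.5,12,12),box(-29.5,29.5,-29.5,-2.5,12,12)])
U=4
def render(d,kind,p,off,wh):
    x,y,yaw,z=p; c,s=np.cos(yaw),np.sin(yaw); M=np.array([[c,-s,0],[s,c,0],[0,0,1]])
    im=np.zeros((wh[1]*U,wh[0]*U),np.uint8)
    for h in SH[kind]:
        q=(proj(d,h@M.T+[x,y,z])+.5-off)*U
        cv2.fillConvexPoly(im,np.round(cv2.convexHull(q.astype(np.float32))*16).astype(np.int32),255,shift=4)
    return cv2.resize(im,None,fx=1/U,fy=1/U,interpolation=cv2.INTER_AREA)/255.
def fit(d,kind,mask,p0,yaws,fz=False):
    ys,xs=np.nonzero(mask); a=np.array([max(xs.min()-15,0),max(ys.min()-15,0)]); b=np.array([xs.max()+16,ys.max()+16]); wh=b-a
    m=mask[a[1]:b[1],a[0]:b[0]].astype(float); wh=m.shape[::-1]
    def cost(v):
        r=render(d,kind,[p0[0]+v[0]*.01,p0[1]+v[1]*.01,v[2]*.2,p0[2]],a,wh)
        return 1-np.minimum(r,m).sum()/np.maximum(r,m).sum()
    best=None
    for w in yaws:
        r=minimize(cost,[0,0,w/.2],method='Nelder-Mead',options=dict(initial_simplex=[[0,0,w/.2],[.5,0,w/.2],[0,.5,w/.2],[0,0,w/.2+1]],xatol=.003,fatol=1e-4))
        if best is None or r.fun<best.fun: best=r
    v=best.x; yaw=(v[2]*.2+np.pi)%(2*np.pi)-np.pi
    return np.array([p0[0]+v[0]*.01,p0[1]+v[1]*.01,yaw,p0[2]]),1-best.fun
def allof(d,cam,kind,label,z=0,smin=.3,yaws=None):
    out=[]
    for a in env.masks_of(label,cam):
        if a['score']<smin or a['pixels'].sum()<30: continue
        zz=z+.012 if kind[:4]=='nest' else .02
        p=onz(d,a['xy'],zz)
        n=dict(capsule=[0],nest_round=[0]).get(kind,np.arange(-3,3)*np.pi/3 if 'angle' in kind else np.arange(3)*np.pi/3)
        if yaws is not None:n=yaws
        f,i=fit(d,kind,a['pixels'],[p[0],p[1],z],n)
        out.append((round(a['score'],2),round(i,3),f.round(4),d['frame'][a['pixels']].mean(0).astype(int)))
    return out
E
python3 - <<'E'
from fit import *
d=cap('wrist'); t=cap('top'); s=cap('scene')
for cam,c in [('wrist',d),('top',t),('scene',s)]:
  for k in ['capsule','di','angle']:
    for o in allof(c,cam,k,k+'_a'): print(cam,k,*o)
for k in ['nest_round','nest_box','nest_angle']:
    for o in allof(t,'top',k,k+'_a',.008,yaws=[-.193]): print('top',k,*o)
E
```

```text
wrist capsule 0.89 0.943 [0.4278 0.3862 0.0491 0.    ] [176 164 154]
wrist capsule 0.75 0.955 [0.4398 0.0514 0.2123 0.    ] [216 210 204]
wrist di 0.96 0.913 [0.324  0.1779 2.32   0.    ] [226 179 137]
wrist di 0.94 0.946 [ 0.5558  0.0506 -0.0475  0.    ] [204 205 196]
wrist di 0.6 0.951 [0.437  0.2822 0.9489 0.    ] [179 173 160]
wrist angle 0.64 0.939 [0.4365 0.1579 0.4793 0.    ] [223 217 209]
wrist angle 0.63 0.927 [ 0.6441  0.0481 -1.0344  0.    ] [204 198 191]
top capsule 0.65 0.901 [0.44   0.0498 0.2173 0.    ] [186 187 182]
top di 0.94 0.824 [0.3258 0.1772 2.2484 0.    ] [214 181 154]
top di 0.72 0.938 [ 0.5558  0.0478 -0.0284  0.    ] [170 171 163]
top angle 0.82 0.936 [ 0.6454  0.0465 -0.9974  0.    ] [197 196 194]
top angle 0.78 0.92 [0.4391 0.1569 0.4729 0.    ] [203 204 199]
scene capsule 0.67 0.915 [0.4393 0.0488 0.1308 0.    ] [165 147 139]
scene capsule 0.63 0.923 [0.4255 0.3849 0.3373 0.    ] [171 152 144]
scene di 0.97 0.925 [ 0.5558  0.05   -0.0938  0.    ] [139 130 119]
scene di 0.96 0.922 [0.437  0.2818 0.9578 0.    ] [151 139 127]
scene di 0.79 0.847 [0.3217 0.1761 2.2363 0.    ] [206 123  74]
scene angle 0.58 0.917 [ 0.6425  0.0471 -1.0068  0.    ] [183 164 156]
scene angle 0.55 0.885 [0.4344 0.1559 0.5021 0.    ] [186 166 157]
top nest_round 0.92 0.038 [ 0.5421 -0.2403 -0.0144  0.008 ] [142 140 134]
top nest_box 0.72 0.057 [ 0.494  -0.1776 -0.1816  0.008 ] [142 140 134]
top nest_angle 0.75 0.052 [ 0.5297 -0.2059 -0.2963  0.008 ] [142 139 133]
```

Run:
```python
from h import *
go(.5558,.0498,.13,1.52)
```

```text
shift units [ 0.1627 -0.296   0.4992] dist mm [ 103.8  -86.5 -199.7]
tool y yaw 2.949 turn units (tool z down => neg) 0.455 q6 -0.914
```

```bash
python3 -m handwheel '.04 -.07 0 0;.06 -.11 .02 0;.0627 -.116 .05 0;0 0 .07 .03;0 0 .08 .055;0 0 .08 .055;0 0 .07 .055;0 0 .06 .055;0 0 .05 .055;0 0 .0192 .055;0 0 0 .055;0 0 0 .04;0 0 0 0;0 0 0 0'
python3 - <<'E'
from fit import *
d=cap('wrist','w5')
print(*allof(d,'wrist','di','di_a'),sep='\n')
go(.5558,.0498,.013,1.52)
E
```

```text
time_s: 19.1
position: [0.5558, 0.0498, 0.13]
ee_rot: [-0.076, -3.141, 0.0]
ft_force: [-0.3, -0.9, 0.7]
width: 0.995
finger_force: 0.0
(0.69, np.float64(0.71), array([ 0.4335,  0.1481, -0.4071,  0.    ]), array([179, 171, 163]))
(0.64, np.float64(0.987), array([0.4361, 0.283 , 0.9519, 0.    ]), array([134, 134, 126]))
shift units [0.     0.     0.2926] dist mm [  -0.    0. -117.]
tool y yaw 1.522 turn units (tool z down => neg) 0.0005 q6 -2.069
```

View pics/w5.png

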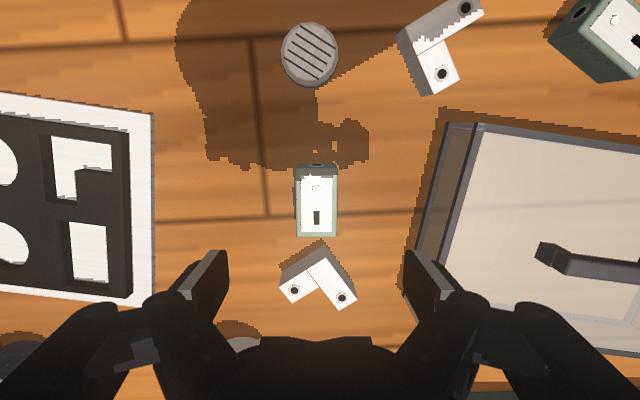

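The DI box is centred under the gripper at (316,200), and the tray edge shows at left. Descending and gripping.

```bash
python3 -m handwheel '0 0 .04 0;0 0 .08 0;0 0 .08 0;0 0 .06 0;0 0 .03 0;0 0 0 0' .7 && python3 -m handwheel '0 0 0 0;0 0 0 0;0 0 0 0;0 0 0 0;0 0 0 0;0 0 0 0' 0 70 && python3 -m handwheel '0 0 -.03 0;0 0 -.06 0;0 0 -.08 0;0 0 -.08 0;0 0 -.04 0;0 0 0 0'
python3 - <<'E'
from h import *
go(.6,-.17,.13,1.378)
E
```

```text
time_s: 19.95
position: [0.5552, 0.0495, 0.013]
ee_rot: [-0.079, -3.139, 0.001]
ft_force: [0.3, -0.3, 0.8]
width: 0.699
finger_force: 0.0
time_s: 20.7
position: [0.5568, 0.0501, 0.0156]
ee_rot: [0.079, 3.138, 0.001]
ft_force: [-0.1, 1.3, 5.1]
width: 0.399
finger_force: 73.1
time_s: 21.45
position: [0.5561, 0.05, 0.1307]
ee_rot: [0.08, 3.139, 0.001]
ft_force: [-0.5, -1.2, -2.2]
width: 0.404
finger_force: 72.3
shift units [-0.1375 -0.5437  0.0015] dist mm [  43.9 -220.    -0.7]
tool y yaw 1.52 turn units (tool z down => neg) 0.0452 q6 -2.071
```

```bash
python3 -m handwheel '-.02 -.06 0 0;-.03 -.1 0 0;-.03 -.12 0 0;-.03 -.12 0 0;-.02 -.1 0 0;-.0075 -.0437 0 .0452;0 0 0 0;0 0 0 0;0 0 0 0'
cat > tray.py <<'E'
from fit import *
W=np.array([[x,y] for x in(-98,98) for y in(-132,132)])*1e-3
def seg(d,zb=.012,show=None):
    """fit tray pose from dark rubber block + white ledge"""
    pass
NP=dict(nest_round=[(40,0),(-40,0)],nest_box=[(40,76),(-40,-76)],nest_angle=[(40,-76),(-40,76)])
def nests(tx,ty,yaw):
    c,s=np.cos(yaw),np.sin(yaw)
    return {k:[(round(tx+(c*a-s*b)*1e-3,4),round(ty+(s*a+c*b)*1e-3,4)) for a,b in v] for k,v in NP.items()}
E
python3 - <<'E'
from tray import *
d=cap('wrist','w6'); go(.6,-.17,.13,1.378)
np.savez('w6.npz',**d)
for l in ['ledge','nest_round_a','nest_box_a','nest_angle_a','di_a']:
    print(l,[(round(a['score'],2),np.round(a['xy']).astype(int).tolist(),onz(d,a['xy'],.008)[:2].round(4).tolist()) for a in env.pinpoint(l,'wrist')])
print(nests(.5465,-.237,-.193))
E
```

```text
time_s: 22.58
position: [0.5996, -0.1693, 0.1296]
ee_rot: [-0.299, -3.127, -0.0]
ft_force: [0.0, 0.2, -1.9]
width: 0.399
finger_force: 72.3
shift units [-0.0011 -0.0014 -0.0004] dist mm [ 0.3 -0.6  0.2]
tool y yaw 1.38 turn units (tool z down => neg) 0.0006 q6 -1.807
ledge [(0.87, [233, 154], [0.5469, -0.234])]
nest_round_a [(0.74, [226, 107], [0.5069, -0.2294]), (0.66, [235, 201], [0.5888, -0.2435])]
nest_box_a [(0.94, [140, 104], [0.4911, -0.2998]), (0.68, [315, 197], [0.5993, -0.1697])]
nest_angle_a [(0.98, [314, 110], [0.5233, -0.1554]), (0.96, [149, 197], [0.5699, -0.3206])]
di_a [(0.59, [314, 240], [0.6421, -0.1783])]
{'nest_round': [(np.float64(0.5858), np.float64(-0.2447)), (np.float64(0.5072), np.float64(-0.2293))], 'nest_box': [(np.float64(0.6003), np.float64(-0.1701)), (np.float64(0.4927), np.float64(-0.3039))], 'nest_angle': [(np.float64(0.5712), np.float64(-0.3193)), (np.float64(0.5218), np.float64(-0.1547))]}
```

View pics/w6.png

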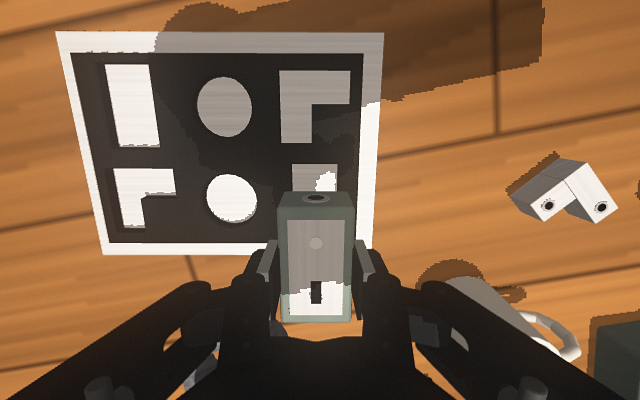

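```bash
cat >> tray.py <<'E'
from scipy.optimize import least_squares
CM=dict(b=[(sx*80,sy*114,20) for sx in(-1,1) for sy in(-1,1)],p=[(sx*98,sy*132,8) for sx in(-1,1) for sy in(-1,1)])
def fitray(d,M,px,fz=False,sub=True):
    M=np.array(M)*1e-3; px=np.array(px,np.float32)
    if sub: px=cv2.cornerSubPix(cv2.cvtColor(d['frame'],cv2.COLOR_RGB2GRAY),px.reshape(-1,1,2).copy(),(4,4),(-1,-1),(3,50,.01)).reshape(-1,2)
    def f(v):
        c,s=np.cos(v[2]),np.sin(v[2]); P=M@np.array([[c,-s,0],[s,c,0],[0,0,1]]).T+[v[0],v[1],v[3] if fz else 0]
        return (proj(d,P)-px).ravel()
    r=least_squares(f,[.5465,-.237,-.193]+[0]*fz); return r.x, r.fun.reshape(-1,2),px
E
python3 - <<'E'
from tray import *
d=dict(np.load('w6.npz'))
M=[(-80,-114,20),(-80,114,20),(80,-114,20),(-98,-132,8),(-98,132,8),(98,-132,8)]
px=[(71,53),(363,54),(108,242),(55,31),(384,34),(102,255)]
for fz in(0,1):
    for sub in (0,1):
        v,r,_=fitray(d,M,px,bool(fz),bool(sub)); print(v.round(4),r.round(1).tolist())
P=SH['di'][0]; yaw=-.191; c,s=np.cos(yaw),np.sin(yaw)
print(proj(d,P@np.array([[c,-s,0],[s,c,0],[0,0,1]]).T+[.5996,-.1693,.1296-.0135]).round(0).tolist())
E
```

```text
[ 0.5473 -0.2373 -0.1971] [[-1.0, -0.5], [0.6, 0.9], [0.6, 1.1], [-0.8, -0.3], [0.8, -0.5], [-0.1, 0.1]]
[ 0.5466 -0.2371 -0.1934] [[0.2, -0.2], [0.1, 0.4], [-0.0, 0.4], [-0.9, -0.2], [0.8, -0.4], [-0.2, 0.6]]
[ 0.547  -0.2376 -0.1971 -0.001 ] [[-0.5, -0.4], [-0.1, 0.9], [0.9, 0.5], [-0.2, -0.2], [-0.0, -0.4], [0.1, -0.5]]
[ 0.5464 -0.2373 -0.1934 -0.0008] [[0.6, -0.1], [-0.4, 0.4], [0.2, -0.0], [-0.5, -0.1], [0.2, -0.3], [-0.0, 0.2]]
[[282.0, 193.0], [274.0, 210.0], [348.0, 192.0], [356.0, 210.0], [285.0, 292.0], [279.0, 328.0], [345.0, 292.0], [351.0, 328.0]]
```

Run:
```python
from tray import *
d=cap('wrist')
cv2.imwrite('pics/w6c.png',cv2.resize(d['frame'][170:340,230:400],None,fx=3.4,fy=3.4,interpolation=cv2.INTER_CUBIC)[:,:,::-1])
m=env.masks_of('di_a','wrist')[0]; print(m['score'])
for z in [.1,.105,.11,.115,.12]:
    p=onz(d,m['xy'],z+.02); print(*fit(d,'di',m['pixels'],[p[0],p[1],z],[-.19]))
```

```text
0.64
[ 0.60298108 -0.170836   -0.21117271  0.1       ] 0.8679070736705329
[ 0.60195865 -0.17037248 -0.19181825  0.105     ] 0.9259474565975025
[ 0.60085423 -0.1699411  -0.18978431  0.11      ] 0.9723035527381961
[ 0.59907369 -0.16974611 -0.19618649  0.115     ] 0.9393612492000356
[ 0.59788291 -0.16941344 -0.19248304  0.12      ] 0.8740284198033608
```

View pics/w6c.png

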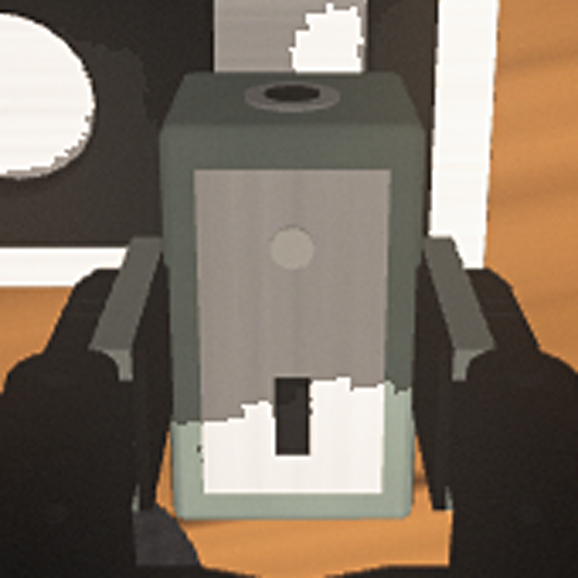

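The held DI box fits at base z of about 0.111, right over the pocket, with the yaw aligned. Lowering.

```bash
python3 -m handwheel '0 0 .04 0;0 0 .07 0;0 0 .06 0;0 0 .03 0;0 0 .0125 0;0 0 0 0' && python3 -m handwheel '0 0 .01 0;0 0 .01 0;0 0 .01 0;0 0 0 0'
```

```text
time_s: 23.72
position: [0.5999, -0.1703, 0.0454]
ee_rot: [0.302, 3.127, -0.0]
ft_force: [-0.1, 0.1, -2.2]
width: 0.401
finger_force: 72.3
time_s: 24.22
position: [0.5994, -0.1702, 0.0325]
ee_rot: [-0.302, -3.126, 0.0]
ft_force: [-0.0, 0.1, -1.8]
width: 0.402
finger_force: 72.3
```

```bash
python3 -m handwheel '0 0 .007 0;0 0 .007 0;0 0 0 0;0 0 0 0'
```

```text
time_s: 24.72
position: [0.5998, -0.1702, 0.0275]
ee_rot: [0.302, 3.127, -0.0]
ft_force: [-0.7, 0.3, -1.7]
width: 0.404
finger_force: 72.3
```

```bash
python3 -m handwheel '0 0 .005 0;0 0 .005 0;0 0 0 0;0 0 0 0'
```

```text
time_s: 25.22
position: [0.5998, -0.1702, 0.0237]
ee_rot: [0.302, 3.127, -0.0]
ft_force: [-0.7, 0.8, 1.0]
width: 0.403
finger_force: 72.4
```

Contact came at TCP z 0.0237, which matches seated. Releasing and moving to the far bracket.

```bash
python3 -m handwheel '0 0 0 0;0 0 0 0;0 0 -.01 0;0 0 -.05 0;0 0 -.1 0;0 0 -.1 0;0 0 -.05 0;0 0 0 0' .62
python3 - <<'E'
from h import *
go(.6438,.0658,.15,2.12)
d=cap('wrist'); print([(round(a['score'],2),np.round(a['xy']).astype(int).tolist(),onz(d,a['xy'],.008).round(4)) for a in env.pinpoint('di_a','wrist')])
from fit import *
print(*allof(d,'wrist','di','di_a',.008),sep='\n')
E
```

```text
time_s: 26.22
position: [0.6006, -0.1703, 0.1499]
ee_rot: [0.302, 3.123, 0.0]
ft_force: [0.6, 0.3, -0.1]
width: 0.621
finger_force: 0.0
shift units [7.000e-03 5.999e-01 2.000e-04] dist mm [4.320e+01 2.361e+02 1.000e-01]
tool y yaw 1.378 turn units (tool z down => neg) -0.2362 q6 -1.808
[(0.78, [316, 188], array([ 0.5976, -0.1692,  0.008 ]))]
(0.6, np.float64(0.964), array([ 0.5989, -0.1699, -0.193 ,  0.008 ]), array([187, 188, 179]))
```

```bash
python3 -m handwheel '0 .06 0 0;.007 .1 0 0;0 .12 0 0;0 .12 0 0;0 .12 0 -.03;0 0 0 -.05;0 0 0 -.055;0 0 0 -.055;0 0 0 -.046;0 0 0 0;0 0 0 0' .65
python3 - <<'E'
from fit import *
o=env.get_obs();print(o['q'].round(2),o['position'])
d=cap('wrist','w7')
for o in allof(d,'wrist','angle','angle_a',smin=.2):
    print(*o); x,y,w,_=o[2]; c,s=np.cos(w),np.sin(w); g=(x-16e-3*c-9e-3*s,y-16e-3*s+9e-3*c); print(np.round(g,4)); go(*g,.014,w)
E
```

```text
time_s: 27.75
position: [0.6365, 0.0344, 0.1465]
ee_rot: [0.846, -3.024, 0.0]
ft_force: [0.4, 0.8, -0.7]
width: 0.647
finger_force: 0.0
[ 0.37  0.15  0.04 -0.   -1.47 -1.39] [0.63648357 0.03441138 0.14646051]
0.95 0.948 [0.4361 0.1579 0.4904 0.    ] [133 124 117]
[0.4177 0.1583]
shift units [0.3062 0.5491 0.3328] dist mm [-218.9  123.9 -133. ]
tool y yaw 2.118 turn units (tool z down => neg) -0.4821 q6 -1.391
0.84 0.952 [ 0.6439  0.0481 -1.0193  0.    ] [228 225 220]
[0.6432 0.0664]
shift units [-0.0558  0.0599  0.3325] dist mm [   6.5   32.  -133. ]
tool y yaw 2.118 turn units (tool z down => neg) -0.0015 q6 -1.391
0.27 0.916 [0.4273 0.2873 2.5096 0.    ] [64 67 60]
[0.4349 0.2706]
shift units [0.1237 0.7666 0.3327] dist mm [-201.8  236.2 -133. ]
tool y yaw 2.118 turn units (tool z down => neg) -0.1248 q6 -1.391
```

View pics/w7.png

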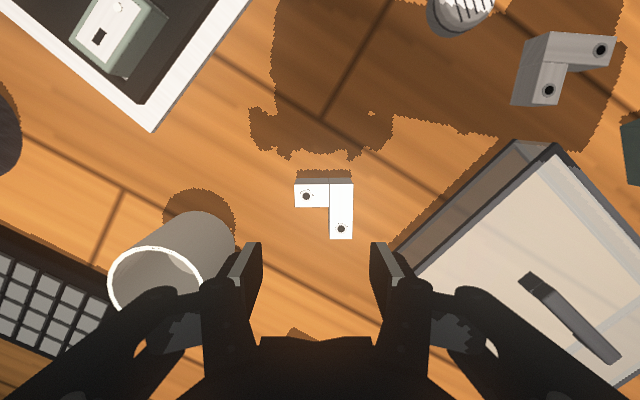

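The bracket is at (325,205), square with the fingers. Shifting over its leg and gripping.

```bash
python3 -m handwheel '-.0558 .06 0 0;0 0 .05 0;0 0 .08 0;0 0 .09 0;0 0 .08 0;0 0 .034 0;0 0 0 0' .55 && python3 -m handwheel '0 0 0 0;0 0 0 0;0 0 0 0;0 0 0 0;0 0 0 0;0 0 0 0' 0 70 && python3 -m handwheel '0 0 -.03 0;0 0 -.06 0;0 0 -.1 0;0 0 -.1 0;0 0 -.05 0;0 0 0 0'
python3 - <<'E'
from tray import *
print(nests(.5466,-.2371,-.1934)); x,y=.5218,-.1547
w=-.1934;c,s=np.cos(w),np.sin(w); go(x-16e-3*c-9e-3*s,y-16e-3*s+9e-3*c,.15,w)
E
```

```text
time_s: 28.72
position: [0.6427, 0.0661, 0.0129]
ee_rot: [0.85, -3.022, 0.001]
ft_force: [0.8, -0.2, 0.5]
width: 0.547
finger_force: 0.0
time_s: 29.48
position: [0.6446, 0.0668, 0.016]
ee_rot: [-0.851, 3.021, -0.001]
ft_force: [-0.7, 0.6, 5.9]
width: 0.233
finger_force: 73.1
time_s: 30.22
position: [0.6438, 0.0669, 0.151]
ee_rot: [-0.85, 3.022, 0.001]
ft_force: [0.6, -0.2, -0.2]
width: 0.23
finger_force: 72.2
{'nest_round': [(np.float64(0.5859), np.float64(-0.2448)), (np.float64(0.5073), np.float64(-0.2294))], 'nest_box': [(np.float64(0.6005), np.float64(-0.1702)), (np.float64(0.4927), np.float64(-0.304))], 'nest_angle': [(np.float64(0.5712), np.float64(-0.3194)), (np.float64(0.522), np.float64(-0.1548))]}
shift units [ 0.5634 -0.27    0.0012] dist mm [-136.  -209.7   -1. ]
tool y yaw 2.119 turn units (tool z down => neg) -0.2638 q6 -1.434
```

```bash
python3 -m handwheel '.05 -.025 0 0;.09 -.04 0 0;.1 -.05 0 0;.1 -.05 0 0;.1 -.05 0 0;.08 -.035 0 0;.0434 -.02 0 0;0 0 0 -.03;0 0 0 -.05;0 0 0 -.055;0 0 0 -.055;0 0 0 -.05;0 0 0 -.024;0 0 0 0;0 0 0 0'
python3 - <<'E'
from tray import *
x,y=.522,-.1548;w=-.1934;c,s=np.cos(w),np.sin(w); go(x-16e-3*c-9e-3*s,y-16e-3*s+9e-3*c,.13,w)
d=cap('wrist','w8'); p0=env.get_obs()['position']
for a in env.masks_of('angle_a','wrist')[:3]:
    print(a['score'],a['xy'])
    for z in [.12,.125,.13,.135,.14]:
        p=onz(d,a['xy'],z+.02); print(*fit(d,'angle',a['pixels'],[p[0],p[1],z],[-.19]))
E
```

```text
time_s: 32.1
position: [0.5072, -0.1429, 0.149]
ee_rot: [1.995, -2.425, -0.001]
ft_force: [0.6, -0.1, -1.1]
width: 0.232
finger_force: 72.2
shift units [-0.0004 -0.0021  0.0475] dist mm [  0.8  -0.  -19. ]
tool y yaw 2.948 turn units (tool z down => neg) -0.0002 q6 -0.301
0.61 [299.3, 220.3]
[ 0.52156664 -0.15209793 -0.19567267  0.12      ] 0.868949130297721
[ 0.52113996 -0.15355091 -0.19544508  0.125     ] 0.9224322959881367
[ 0.52092031 -0.15493872 -0.19318109  0.13      ] 0.9668811940227809
[ 0.52013697 -0.15650019 -0.19190001  0.135     ] 0.9333519079394412
[ 0.5200963  -0.15763063 -0.17467802  0.14      ] 0.8684140788385438
0.25 [254.4, 91.9]
[ 0.53863086 -0.2405994  -0.18677338  0.12      ] 0.315275860898409
[ 0.53631309 -0.2384831  -0.19284036  0.125     ] 0.3342744654833989
[ 0.53402188 -0.2362205  -0.19260321  0.13      ] 0.354129061098293
[ 0.5316039  -0.23401897 -0.19247033  0.135     ] 0.3762764291991363
[ 0.52921213 -0.23193135 -0.1927878   0.14      ] 0.4005379347913386
```

View pics/w8.png

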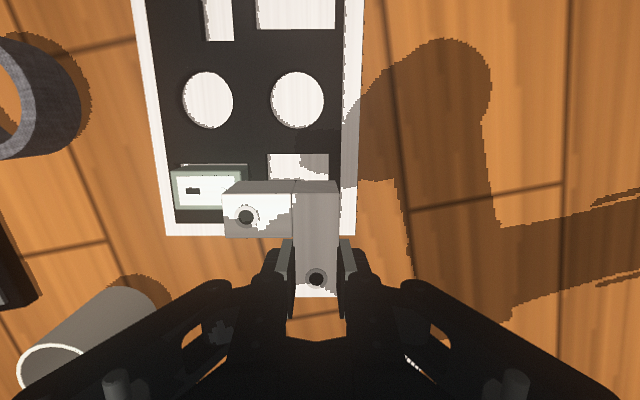

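The bracket is held square over its L pocket; fit (0.521, -0.155), yaw -0.193. Nudging and lowering.

```bash
python3 -m handwheel '0 -.002 .04 0;0 0 .08 0;0 0 .08 0;0 0 .04 0;0 0 .02 0;0 0 0 0' && python3 -m handwheel '0 0 .01 0;0 0 .01 0;0 0 .01 0;0 0 0 0' && python3 -m handwheel '0 0 .007 0;0 0 .007 0;0 0 .005 0;0 0 0 0;0 0 0 0'
```

```text
time_s: 32.95
position: [0.5083, -0.1433, 0.046]
ee_rot: [1.997, -2.425, 0.001]
ft_force: [-0.0, -0.4, -1.0]
width: 0.236
finger_force: 72.2
time_s: 33.45
position: [0.5079, -0.1432, 0.0334]
ee_rot: [1.997, -2.425, -0.001]
ft_force: [0.5, -1.0, -2.3]
width: 0.24
finger_force: 72.2
time_s: 34.08
position: [0.5082, -0.1433, 0.0263]
ee_rot: [1.997, -2.425, 0.0]
ft_force: [-0.2, 0.3, -1.8]
width: 0.234
finger_force: 72.2
```

```bash
python3 -m handwheel '0 0 .005 0;0 0 .004 0;0 0 0 0;0 0 0 0'
```

```text
time_s: 34.58
position: [0.5084, -0.1433, 0.024]
ee_rot: [-1.998, 2.425, -0.001]
ft_force: [-3.8, 1.2, 7.6]
width: 0.232
finger_force: 73.2
```

```bash
python3 -m handwheel '0 0 0 0;0 0 0 0;0 0 -.01 0;0 0 -.05 0;0 0 -.1 0;0 0 -.1 0;0 0 -.05 0;0 0 0 0' .5
python3 - <<'E'
from fit import *
go(.45,.14,.15,2.056)
d=cap('wrist')
for a in env.masks_of('angle_a','wrist')[:3]:
    print(a['score'],a['xy'])
    for z in [.003,.008,.013]:
        p=onz(d,a['xy'],z+.02); print(*fit(d,'angle',a['pixels'],[p[0],p[1],z],[-.19]))
E
```

```text
time_s: 35.58
position: [0.5088, -0.1432, 0.1479]
ee_rot: [-1.996, 2.423, -0.002]
ft_force: [0.8, -0.1, 0.2]
width: 0.501
finger_force: 0.0
shift units [-0.6667  0.28   -0.0055] dist mm [-58.8 283.2   2.1]
tool y yaw 2.949 turn units (tool z down => neg) 0.2842 q6 -0.299
0.76 [308.5, 174.9]
[ 0.52229601 -0.15551658 -0.18950844  0.003     ] 0.9621812428440033
[ 0.52201778 -0.15605086 -0.18930915  0.008     ] 0.9645577267464024
[ 0.52141071 -0.15672509 -0.18051998  0.013     ] 0.9475963214387213
```

```bash
python3 -m handwheel '-.05 .02 0 0;-.1 .04 0 0;-.11 .05 0 0;-.11 .05 0 0;-.11 .05 0 0;-.1 .04 0 0;-.06 .02 0 0;-.0267 .01 0 .03;0 0 0 .05;0 0 0 .055;0 0 0 .055;0 0 0 .055;0 0 0 .0392;0 0 0 0;0 0 0 0' .6
python3 - <<'E'
from fit import *
o=env.get_obs();print(o['q'].round(2))
d=cap('wrist')
for o in allof(d,'wrist','angle','angle_a',smin=.3):
    print(*o); x,y,w,_=o[2]; c,s=np.cos(w),np.sin(w); g=(x+9e-3*c+16e-3*s,y+9e-3*s-16e-3*c); print(np.round(g,4)); go(*g,.014,w+np.pi/2)
E
```

```text
time_s: 37.55
position: [0.449, 0.1398, 0.1457]
ee_rot: [0.758, -3.047, 0.001]
ft_force: [0.4, 0.3, -0.6]
width: 0.601
finger_force: 0.0
[ 0.73 -0.31 -0.39 -0.   -1.5  -1.82]
0.97 0.964 [0.436  0.1573 0.4589 0.    ] [226 223 219]
[0.4512 0.1469]
shift units [-0.013   0.0134  0.3304] dist mm [   2.     7.1 -132.2]
tool y yaw 2.058 turn units (tool z down => neg) 0.0089 q6 -1.817
0.9 0.962 [ 0.5278 -0.1698 -0.2239  0.    ] [112 103  96]
[ 0.533  -0.1874]
shift units [ 0.1971 -0.8211  0.3307] dist mm [  83.9 -327.3 -132.2]
tool y yaw 2.058 turn units (tool z down => neg) 0.2262 q6 -1.817
0.61 0.735 [0.4315 0.2868 1.7672 0.    ] [176 171 159]
[0.4454 0.2987]
shift units [-0.1778  0.3555  0.3302] dist mm [  -3.7  158.9 -132.2]
tool y yaw 2.058 turn units (tool z down => neg) -0.4076 q6 -1.817
```

```bash
python3 -m handwheel '-.013 .0134 0 .006;0 0 .05 0;0 0 .08 0;0 0 .09 0;0 0 .08 0;0 0 .032 0;0 0 0 0' .55 && python3 -m handwheel '0 0 0 0;0 0 0 0;0 0 0 0;0 0 0 0;0 0 0 0;0 0 0 0' 0 70 && python3 -m handwheel '0 0 -.03 0;0 0 -.06 0;0 0 -.1 0;0 0 -.1 0;0 0 -.05 0;0 0 0 0'
python3 - <<'E'
from tray import *
x,y=.5712,-.3194
w=-.1934;c,s=np.cos(w),np.sin(w); go(x+9e-3*c+16e-3*s,y+9e-3*s-16e-3*c,.15,w+np.pi/2)
E
```

```text
time_s: 38.52
position: [0.4514, 0.1471, 0.0136]
ee_rot: [0.726, -3.056, 0.001]
ft_force: [0.2, -0.3, 0.2]
width: 0.548
finger_force: 0.0
time_s: 39.28
position: [0.4525, 0.1478, 0.0157]
ee_rot: [-0.726, 3.053, 0.001]
ft_force: [-2.0, 0.2, 6.0]
width: 0.238
finger_force: 72.1
time_s: 40.02
position: [0.4518, 0.1476, 0.1507]
ee_rot: [-0.726, 3.055, 0.002]
ft_force: [-0.6, 0.8, -2.8]
width: 0.237
finger_force: 71.4
shift units [ 2.6490e-01 -1.2224e+00  4.0000e-04] dist mm [ 125.2 -484.4   -0.7]
tool y yaw 2.037 turn units (tool z down => neg) 0.21 q6 -1.846
```

```bash
python3 -m handwheel '.01 -.05 0 0;.02 -.09 0 0;.025 -.115 0 0;.025 -.115 0 0;.025 -.115 0 0;.025 -.115 0 0;.025 -.115 0 0;.025 -.115 0 0;.025 -.115 0 0;.025 -.115 0 0;.02 -.1 0 0;.0149 -.0624 0 .03;0 0 0 .05;0 0 0 .055;0 0 0 .045;0 0 0 .03;0 0 0 0;0 0 0 0'
python3 - <<'E'
from tray import *
x,y=.5712,-.3194
w=-.1934;c,s=np.cos(w),np.sin(w); go(x+9e-3*c+16e-3*s,y+9e-3*s-16e-3*c,.15,w+np.pi/2)
print(env.get_obs()['q'].round(2))
d=cap('wrist')
for a in env.masks_of('angle_a','wrist')[:3]:
    print(a['score'],a['xy'])
    for z in [.12,.125,.13,.135,.14]:
        p=onz(d,a['xy'],z+.02); print(*fit(d,'angle',a['pixels'],[p[0],p[1],z],[-.19]))
E
```

```text
time_s: 42.28
position: [0.5762, -0.337, 0.1484]
ee_rot: [-0.3, -3.125, -0.001]
ft_force: [0.1, 0.7, -0.9]
width: 0.233
finger_force: 71.4
shift units [-0.0017  0.0009 -0.004 ] dist mm [0.7 0.2 1.6]
tool y yaw 1.379 turn units (tool z down => neg) 0.0006 q6 -1.532
[-0.23  0.23  0.14 -0.   -1.48 -1.53]
0.97 [332.1, 220.8]
[ 0.57240748 -0.31996761 -0.17757631  0.12      ] 0.8728673451643548
[ 0.57155873 -0.31949369 -0.1923557   0.125     ] 0.9253830546570468
[ 0.56991727 -0.31934463 -0.1912801   0.13      ] 0.9700525923592423
[ 0.56826294 -0.31924299 -0.21438857  0.135     ] 0.9306442115274751
[ 0.56685003 -0.31893266 -0.23002828  0.14      ] 0.8632642708102453
0.77 [504.7, 85.8]
[ 0.50640538 -0.20828676 -0.1290793   0.12      ] 0.5487011980249276
[ 0.50406727 -0.21207958 -0.07442639  0.125     ] 0.5412142856401523
[ 0.51041852 -0.21339925 -0.51132888  0.13      ] 0.5139432731428756
[ 0.51211453 -0.21610361 -0.67839437  0.135     ] 0.5057553618423495
[ 0.51591052 -0.24101061 -0.19470559  0.14      ] 0.4601680734501431
0.15 [437.4, 335.5]
[ 0.65739423 -0.29594023  0.26659837  0.12      ] 0.07206339410315854
[ 0.65244349 -0.29785656  0.26298319  0.125     ] 0.07281689328284602
[ 0.61099827 -0.29355669 -1.28726614  0.13      ] 0.15006714121818943
[ 0.60679673 -0.29600399 -1.24995066  0.135     ] 0.15070125194337614
[ 0.60199491 -0.29767772 -1.24842451  0.14      ] 0.15065086978683362
```

```bash
python3 -m handwheel '-.0025 .001 .04 0;0 0 .08 0;0 0 .08 0;0 0 .04 0;0 0 .02 0;0 0 0 0' && python3 -m handwheel '0 0 .01 0;0 0 .01 0;0 0 .01 0;0 0 0 0' && python3 -m handwheel '0 0 .007 0;0 0 .007 0;0 0 .004 0;0 0 0 0;0 0 0 0' && python3 -m handwheel '0 0 .005 0;0 0 0 0;0 0 0 0'
```

```text
time_s: 43.12
position: [0.5778, -0.3372, 0.0461]
ee_rot: [0.303, 3.127, -0.001]
ft_force: [0.1, -0.6, -0.6]
width: 0.233
finger_force: 71.3
time_s: 43.62
position: [0.5774, -0.337, 0.0334]
ee_rot: [-0.303, -3.126, -0.0]
ft_force: [0.0, -0.8, -1.8]
width: 0.238
finger_force: 71.3
time_s: 44.25
position: [0.5777, -0.3371, 0.0268]
ee_rot: [0.303, 3.127, -0.0]
ft_force: [0.2, 0.7, -2.0]
width: 0.234
finger_force: 71.3
time_s: 44.62
position: [0.5777, -0.3371, 0.0247]
ee_rot: [-0.303, -3.127, 0.0]
ft_force: [-0.3, 0.0, -1.1]
width: 0.228
finger_force: 71.3
```

```bash
python3 -m handwheel '0 0 .005 0;0 0 0 0;0 0 0 0'; python3 -m handwheel '0 0 0 0;0 0 0 0;0 0 -.01 0;0 0 -.05 0;0 0 -.1 0;0 0 -.1 0;0 0 -.05 0;0 0 0 0' .5
python3 - <<'E'
from fit import *
go(.438,.283,.15,.95+np.pi/2)
d=cap('wrist')
for a in env.masks_of('angle_a','wrist')[:1]:
    print(a['score'],a['xy'])
    for z in [.003,.008,.013]:
        p=onz(d,a['xy'],z+.02); print(*fit(d,'angle',a['pixels'],[p[0],p[1],z],[-.19]))
E
```

```text
time_s: 45.0
position: [0.5779, -0.3372, 0.0238]
ee_rot: [0.303, 3.126, -0.001]
ft_force: [-1.9, 1.6, 5.6]
width: 0.235
finger_force: 72.0
time_s: 46.0
position: [0.5785, -0.3374, 0.1493]
ee_rot: [0.303, 3.123, -0.001]
ft_force: [0.1, -0.5, -0.0]
width: 0.498
finger_force: 0.0
shift units [ 0.6428  1.4545 -0.0051] dist mm [-140.5  620.4    0.7]
tool y yaw 1.377 turn units (tool z down => neg) -0.364 q6 -1.534
0.94 [324.8, 172.0]
[ 0.57185964 -0.3196281  -0.18146518  0.003     ] 0.964911251504212
[ 0.57081076 -0.31941678 -0.18069144  0.008     ] 0.9515163241763155
[ 0.56988022 -0.31942324 -0.19505095  0.013     ] 0.9182855446216491
```

```bash
python3 -m handwheel '.02 .05 0 0;.04 .09 0 0;.045 .105 0 0;.048 .11 0 0;.05 .11 0 0;.05 .11 0 0;.05 .11 0 0;.05 .11 0 0;.05 .11 0 0;.05 .11 0 0;.05 .11 0 0;.05 .11 0 0;.04 .09 0 0;.03 .07 0 0;.02 .06 0 0;0 0 0 0' .7; python3 -m handwheel '0 0 0 -.03;0 0 0 -.05;0 0 0 -.055;0 0 0 -.055;0 0 0 -.055;0 0 0 -.055;0 0 0 -.045;0 0 0 -.02;0 0 0 0'
python3 - <<'E'
from fit import *
print(env.get_obs()['q'].round(2))
d=cap('wrist')
for o in allof(d,'wrist','di','di_a',smin=.3):
    print(*o); x,y,w,_=o[2]; go(x,y,.013,w+np.pi/2)
for o in allof(d,'wrist','capsule','capsule_a',smin=.3): print(*o)
E
```

```text
time_s: 48.1
position: [0.4366, 0.2844, 0.1452]
ee_rot: [-0.301, -3.126, 0.003]
ft_force: [-0.8, -0.2, -1.1]
width: 0.7
finger_force: 0.0
time_s: 49.22
position: [0.4373, 0.2828, 0.1462]
ee_rot: [1.439, -2.792, 0.001]
ft_force: [-0.3, -0.6, 0.5]
width: 0.699
finger_force: 0.0
[ 0.96 -0.17 -0.27  0.   -1.47 -1.58]
0.9 0.967 [0.4369 0.2817 0.9491 0.    ] [204 205 196]
shift units [ 0.003  -0.0012  0.3334] dist mm [  -0.3   -1.3 -133.4]
tool y yaw 2.522 turn units (tool z down => neg) 0.0007 q6 -1.581
0.55 0.983 [ 0.3236  0.1778 -0.817   0.    ] [175 129  97]
shift units [0.379  0.0786 0.3336] dist mm [-113.6 -105.2 -133.4]
tool y yaw 2.522 turn units (tool z down => neg) -0.4371 q6 -1.581
0.74 0.382 [0.4274 0.3866 0.0553 0.    ] [164 153 143]
```

```bash
python3 -m handwheel '.003 -.001 0 0;0 0 .05 0;0 0 .08 0;0 0 .09 0;0 0 .08 0;0 0 .032 0;0 0 0 0' .65 && python3 -m handwheel '0 0 0 0;0 0 0 0;0 0 0 0;0 0 0 0;0 0 0 0;0 0 0 0' 0 70 && python3 -m handwheel '0 0 -.03 0;0 0 -.06 0;0 0 -.1 0;0 0 -.1 0;0 0 -.05 0;0 0 0 0'
python3 - <<'E'
from tray import *
go(.4927,-.304,.15,-.1934+np.pi/2)
E
```

```text
time_s: 50.25
position: [0.4364, 0.2818, 0.013]
ee_rot: [1.44, -2.79, 0.002]
ft_force: [0.3, 0.2, -0.1]
width: 0.649
finger_force: 0.0
time_s: 51.0
position: [0.4376, 0.2831, 0.0157]
ee_rot: [-1.44, 2.789, 0.001]
ft_force: [-1.4, -0.6, 5.6]
width: 0.402
finger_force: 72.3
time_s: 51.75
position: [0.437, 0.2828, 0.1507]
ee_rot: [-1.44, 2.79, 0.002]
ft_force: [-0.5, -0.6, -2.7]
width: 0.397
finger_force: 71.4
shift units [ 1.1154e+00 -9.6290e-01 -7.0000e-04] dist mm [  55.7 -586.8   -0.7]
tool y yaw 2.524 turn units (tool z down => neg) 0.365 q6 -1.579
```

```bash
python3 -m handwheel '.035 -.03 0 0;.065 -.055 0 0;.08 -.07 0 0;.085 -.075 0 0;.085 -.075 0 0;.085 -.075 0 0;.085 -.075 0 0;.085 -.075 0 0;.085 -.075 0 0;.085 -.075 0 0;.085 -.075 0 0;.085 -.07 0 0;.08 -.065 0 0;.06 -.05 0 0;.03 -.025 0 0;0 0 0 0'; python3 -m handwheel '0 0 0 .03;0 0 0 .05;0 0 0 .055;0 0 0 .055;0 0 0 .055;0 0 0 .055;0 0 0 .045;0 0 0 .02;0 0 0 0;0 0 0 0'
cat > held.py <<'E'
import sys
from tray import *
k,x,y=sys.argv[1],float(sys.argv[2]),float(sys.argv[3]); zs=[float(v) for v in sys.argv[4].split(',')]
w=-.1934; go(x,y,.15,w+np.pi/2)
R=Rn.from_rotvec(env.get_obs()['ee_rot']).as_matrix()
d=cap('wrist')
for a in env.masks_of(k+'_a','wrist')[:2]:
    print(a['score'],a['xy'])
    for z in zs:
        p=onz(d,a['xy'],z+.02); f,i=fit(d,k,a['pixels'],[p[0],p[1],z],[w])
        print(f.round(4),round(i,3),'shift to target',(R.T@[x-f[0],y-f[1],0]/.4).round(4))
E
python3 held.py di .4927 -.304 .12,.125,.13,.135,.14
```

```text
time_s: 53.75
position: [0.4922, -0.3054, 0.1483]
ee_rot: [1.438, -2.791, -0.003]
ft_force: [-0.1, 0.8, -1.9]
width: 0.399
finger_force: 71.4
time_s: 55.0
position: [0.4932, -0.3042, 0.1497]
ee_rot: [-0.3, -3.127, -0.0]
ft_force: [-0.1, 0.3, -2.5]
width: 0.403
finger_force: 71.4
shift units [ 0.0014  0.0003 -0.0006] dist mm [-0.5  0.2  0.3]
tool y yaw 1.379 turn units (tool z down => neg) 0.0007 q6 -1.555
0.82 [316.4, 249.8]
[ 0.4959 -0.3049 -0.1953  0.12  ] 0.881 shift to target [0.0083 0.0006 0.    ]
[ 0.4948 -0.3044 -0.1933  0.125 ] 0.941 shift to target [0.0053 0.0001 0.    ]
[ 0.4932 -0.304  -0.1929  0.13  ] 0.979 shift to target [ 0.0013 -0.0003  0.    ]
[ 0.4918 -0.304  -0.1921  0.135 ] 0.926 shift to target [-0.0023  0.0003 -0.    ]
[ 0.4909 -0.3028 -0.1925  0.14  ] 0.86 shift to target [-0.0051 -0.0022 -0.    ]
0.71 [470.2, 266.4]
[ 0.508  -0.2044 -0.1991  0.12  ] 0.515 shift to target [-0.0097 -0.2518 -0.    ]
[ 0.5044 -0.206  -0.2033  0.125 ] 0.513 shift to target [-0.0178 -0.2461 -0.    ]
[ 0.5011 -0.2076 -0.2214  0.13  ] 0.511 shift to target [-0.0252 -0.2406 -0.    ]
[ 0.4993 -0.2079 -0.3266  0.135 ] 0.508 shift to target [-0.0295 -0.239  -0.    ]
[ 0.4949 -0.2104 -0.2744  0.14  ] 0.507 shift to target [-0.0391 -0.2308 -0.    ]
```

```bash
python3 -m handwheel '.001 0 .04 0;0 0 .08 0;0 0 .08 0;0 0 .04 0;0 0 .02 0;0 0 0 0' && python3 -m handwheel '0 0 .01 0;0 0 .01 0;0 0 .01 0;0 0 0 0' && python3 -m handwheel '0 0 .007 0;0 0 .007 0;0 0 .004 0;0 0 0 0;0 0 0 0' && python3 -m handwheel '0 0 .005 0;0 0 .005 0;0 0 0 0;0 0 0 0'
```

```text
time_s: 55.85
position: [0.493, -0.3049, 0.046]
ee_rot: [0.303, 3.127, -0.001]
ft_force: [0.5, -0.2, -1.9]
width: 0.398
finger_force: 71.4
time_s: 56.35
position: [0.4926, -0.3047, 0.0334]
ee_rot: [-0.303, -3.126, -0.0]
ft_force: [-0.1, 0.8, -1.3]
width: 0.401
finger_force: 71.4
time_s: 56.98
position: [0.4929, -0.3048, 0.0268]
ee_rot: [0.303, 3.127, -0.0]
ft_force: [-0.2, 0.1, -1.2]
width: 0.397
finger_force: 71.4
time_s: 57.48
position: [0.493, -0.3048, 0.0238]
ee_rot: [0.303, 3.127, -0.001]
ft_force: [-3.1, 2.6, 5.6]
width: 0.403
finger_force: 72.1
```

```bash
python3 -m handwheel '0 0 0 0;0 0 0 0;0 0 -.01 0;0 0 -.05 0;0 0 -.1 0;0 0 -.1 0;0 0 -.05 0;0 0 0 0' .58
python3 - <<'E'
from fit import *
go(.4395,.0505,.15,1.377)
d=cap('wrist')
for a in env.masks_of('di_a','wrist')[:1]:
    for z in [.003,.008,.013]:
        p=onz(d,a['xy'],z+.02); print(*fit(d,'di',a['pixels'],[p[0],p[1],z],[-.19]))
E
```

```text
time_s: 58.48
position: [0.4936, -0.3049, 0.1481]
ee_rot: [0.303, 3.124, -0.001]
ft_force: [-0.2, -0.2, -0.2]
width: 0.584
finger_force: 0.0
shift units [ 0.3034  0.846  -0.0058] dist mm [-54.1 355.4   1.9]
tool y yaw 1.377 turn units (tool z down => neg) 0.0001 q6 -1.556
[ 0.60303325 -0.1667933  -0.16140124  0.003     ] 0.7073182920956266
[ 0.60032449 -0.16917502 -0.14593158  0.008     ] 0.6842274608593859
[ 0.59736096 -0.17171721 -0.11529979  0.013     ] 0.6613876552075046
```

```bash
python3 -m handwheel '.02 .05 0 0;.035 .1 0 0;.04 .115 0 0;.045 .12 0 0;.045 .12 0 0;.045 .12 0 0;.04 .115 0 0;.0234 .07 0 0;.01 .036 0 0;0 0 0 0;0 0 0 0' .8
python3 - <<'E'
from fit import *
d=cap('wrist')
for o in allof(d,'wrist','capsule','capsule_a',smin=.3):
    print(*o); x,y,w,_=o[2]; go(x,y,.014)
for o in allof(d,'wrist','di','di_a',.008,smin=.3): print(*o)
E
```

```text
time_s: 59.95
position: [0.4387, 0.05, 0.1461]
ee_rot: [-0.304, -3.126, 0.001]
ft_force: [-0.5, -0.0, -0.6]
width: 0.798
finger_force: 0.0
0.77 0.969 [ 0.4391  0.0509 -0.0017  0.    ] [210 204 197]
shift units [-3.000e-04  2.800e-03  3.309e-01] dist mm [   0.3    1.  -132.3]
0.85 0.675 [ 0.6386 -0.18    2.3387  0.008 ] [120 120 112]
0.77 0.947 [ 0.3229  0.1761 -0.8234  0.008 ] [224 179 139]
0.65 0.972 [ 0.4944 -0.3146  2.9735  0.008 ] [68 70 63]
```

```bash
python3 -m handwheel '0 .002 0 0;0 0 .05 0;0 0 .08 0;0 0 .09 0;0 0 .08 0;0 0 .031 0;0 0 0 0' && python3 -m handwheel '0 0 0 0;0 0 0 0;0 0 0 0;0 0 0 0;0 0 0 0;0 0 0 0' 0 70 && python3 -m handwheel '0 0 -.03 0;0 0 -.06 0;0 0 -.1 0;0 0 -.1 0;0 0 -.05 0;0 0 0 0'
python3 - <<'E'
from tray import *
go(.5073,-.2294,.15,-.1934+np.pi/2)
E
```

```text
time_s: 60.98
position: [0.4385, 0.0511, 0.0136]
ee_rot: [-0.303, -3.126, 0.002]
ft_force: [0.0, 0.4, 0.5]
width: 0.801
finger_force: 0.0
time_s: 61.72
position: [0.4401, 0.0518, 0.0163]
ee_rot: [0.302, 3.124, 0.001]
ft_force: [-1.6, -0.2, 6.4]
width: 0.487
finger_force: 71.0
time_s: 62.48
position: [0.4394, 0.0519, 0.1512]
ee_rot: [0.303, 3.125, 0.002]
ft_force: [-0.5, 0.1, -1.8]
width: 0.481
finger_force: 71.0
shift units [-0.3017 -0.6574  0.0024] dist mm [  67.9 -281.3   -1.2]
tool y yaw 1.377 turn units (tool z down => neg) 0.0 q6 -2.342
```

```bash
python3 -m handwheel '-.02 -.05 0 0;-.04 -.09 0 0;-.05 -.11 0 0;-.05 -.11 0 0;-.05 -.11 0 0;-.05 -.1 0 0;-.03 -.06 0 0;-.0117 -.0274 0 0;0 0 0 0;0 0 0 0'
python3 held.py capsule .5073 -.2294 .125,.13,.135
```

```text
time_s: 63.72
position: [0.5066, -0.2289, 0.1498]
ee_rot: [-0.302, -3.127, -0.0]
ft_force: [0.2, 0.5, -0.7]
width: 0.477
finger_force: 71.1
shift units [-0.0018 -0.0009 -0.0004] dist mm [ 0.7 -0.5  0.2]
tool y yaw 1.378 turn units (tool z down => neg) 0.0003 q6 -1.7
0.95 [316.0, 259.0]
[ 0.5097 -0.2296  0.1248  0.125 ] 0.913 shift to target [ 0.0059 -0.0007  0.    ]
[ 0.508  -0.2289 -0.1737  0.13  ] 0.968 shift to target [ 0.0015 -0.0015  0.    ]
[ 0.5056 -0.2286  0.0138  0.135 ] 0.953 shift to target [-0.0045 -0.001  -0.    ]
```

```bash
python3 -m handwheel '0 -.001 .04 0;0 0 .08 0;0 0 .08 0;0 0 .04 0;0 0 .02 0;0 0 0 0' && python3 -m handwheel '0 0 .01 0;0 0 .01 0;0 0 .01 0;0 0 0 0' && python3 -m handwheel '0 0 .007 0;0 0 .007 0;0 0 .004 0;0 0 0 0;0 0 0 0' && python3 -m handwheel '0 0 .005 0;0 0 .004 0;0 0 0 0;0 0 0 0'
```

```text
time_s: 64.58
position: [0.5069, -0.2302, 0.0465]
ee_rot: [0.303, 3.127, -0.001]
ft_force: [0.4, -0.7, -0.9]
width: 0.48
finger_force: 71.0
time_s: 65.08
position: [0.5065, -0.2302, 0.0338]
ee_rot: [-0.303, -3.126, 0.0]
ft_force: [0.5, -0.1, -1.2]
width: 0.477
finger_force: 71.0
time_s: 65.7
position: [0.5068, -0.2302, 0.0272]
ee_rot: [0.303, 3.127, -0.0]
ft_force: [0.2, 0.1, -1.1]
width: 0.482
finger_force: 71.0
time_s: 66.2
position: [0.5068, -0.2302, 0.0243]
ee_rot: [0.303, 3.127, -0.001]
ft_force: [-3.7, 1.7, 5.0]
width: 0.478
finger_force: 71.7
```

```bash
python3 -m handwheel '0 0 0 0;0 0 0 0;0 0 -.01 0;0 0 -.05 0;0 0 -.1 0;0 0 -.1 0;0 0 -.05 0;0 0 0 -.035;0 0 0 -.055;0 0 0 -.037;0 0 0 0' .6
python3 - <<'E'
from fit import *
go(.4275,.386,.15,1.777)
d=cap('wrist')
for o in allof(d,'wrist','capsule','capsule_a',.008,smin=.3): print(*o)
for o in allof(cap('scene'),'scene','capsule','capsule_a',smin=.3): print(*o)
E
```

```text
time_s: 67.58
position: [0.5065, -0.23, 0.1468]
ee_rot: [0.32, -3.124, -0.001]
ft_force: [-0.7, -0.9, -0.7]
width: 0.602
finger_force: 0.0
shift units [-0.1192  1.5482 -0.0074] dist mm [-79.  616.    3.2]
tool y yaw 1.775 turn units (tool z down => neg) -0.0006 q6 -1.301
0.88 0.937 [ 0.5064 -0.2301  0.1293  0.008 ] [205 203 199]
0.85 0.915 [0.4269 0.3862 0.4796 0.    ] [168 150 142]
0.6 0.841 [ 0.4976 -0.2479  0.5837  0.    ] [162 148 143]
```

```bash
python3 -m handwheel '0 .05 0 0;-.008 .09 0 0;-.009 .115 0 0;-.01 .12 0 0;-.01 .12 0 0;-.01 .12 0 0;-.01 .12 0 0;-.01 .12 0 0;-.01 .12 0 0;-.01 .12 0 0;-.01 .12 0 0;-.01 .12 0 0;-.01 .12 0 0;-.01 .1 0 0;-.0022 .06 0 0;0 .033 0 0;0 0 0 0;0 0 0 0' .8
python3 - <<'E'
from fit import *
print(env.get_obs()['q'].round(2))
d=cap('wrist')
for o in allof(d,'wrist','capsule','capsule_a',smin=.3):
    print(*o); x,y,w,_=o[2]; go(x,y,.014)
E
```

```text
time_s: 70.03
position: [0.4231, 0.4249, 0.1477]
ee_rot: [-0.321, 3.125, 0.0]
ft_force: [-0.3, 0.3, -0.0]
width: 0.8
finger_force: 0.0
[ 1.12  0.05 -0.06  0.   -1.46 -2.49]
0.75 0.951 [ 0.4273  0.3859 -0.0052  0.    ] [206 200 194]
shift units [ 0.0098 -0.0976  0.3345] dist mm [   4.1  -39.  -133.8]
```

```bash
python3 -m handwheel '.0098 -.0976 0 0;0 0 0 0;0 0 .05 0;0 0 .08 0;0 0 .09 0;0 0 .08 0;0 0 .0345 0;0 0 0 0' && python3 -m handwheel '0 0 0 0;0 0 0 0;0 0 0 0;0 0 0 0;0 0 0 0;0 0 0 0' 0 70 && python3 -m handwheel '0 0 -.03 0;0 0 -.06 0;0 0 -.1 0;0 0 -.1 0;0 0 -.05 0;0 0 0 0'
python3 - <<'E'
from tray import *
go(.5859,-.2448,.15,-.1934+np.pi/2)
E
```

```text
time_s: 71.12
position: [0.4266, 0.3862, 0.0125]
ee_rot: [0.322, -3.124, 0.003]
ft_force: [0.4, 0.5, 1.1]
width: 0.799
finger_force: 0.0
time_s: 71.88
position: [0.4278, 0.3877, 0.0158]
ee_rot: [-0.323, 3.122, 0.004]
ft_force: [-1.6, 0.6, 5.6]
width: 0.482
finger_force: 71.3
time_s: 72.62
position: [0.4271, 0.3872, 0.1508]
ee_rot: [-0.322, 3.124, 0.003]
ft_force: [-0.4, 0.2, -1.1]
width: 0.48
finger_force: 70.9
shift units [-6.6000e-02 -1.6278e+00 -1.1000e-03] dist mm [ 158.8 -632.    -0.8]
tool y yaw 1.776 turn units (tool z down => neg) 0.127 q6 -2.449
```

```bash
python3 -m handwheel '0 -.05 0 0;-.006 -.09 0 0;-.005 -.115 0 0;-.005 -.12 0 0;-.005 -.12 0 0;-.005 -.12 0 0;-.005 -.12 0 0;-.005 -.12 0 0;-.005 -.12 0 0;-.005 -.12 0 0;-.005 -.12 0 0;-.005 -.12 0 0;-.005 -.12 0 0;-.005 -.1 0 0;0 -.05 0 0;0 -.0228 0 .035;0 0 0 .055;0 0 0 .037;0 0 0 0;0 0 0 0'
python3 held.py capsule .5859 -.2448 .125,.13,.135
```

```text
time_s: 75.12
position: [0.5853, -0.2451, 0.1491]
ee_rot: [-0.299, -3.126, -0.0]
ft_force: [-0.7, 0.1, -0.7]
width: 0.478
finger_force: 71.0
shift units [-0.0013  0.0011 -0.0023] dist mm [0.6 0.3 0.9]
tool y yaw 1.38 turn units (tool z down => neg) 0.0008 q6 -1.68
0.9 [314.7, 104.2]
[ 0.5211 -0.2249 -0.3918  0.125 ] 0.447 shift to target [-1.686e-01 -1.810e-02 -1.000e-04]
[ 0.5216 -0.2249 -0.4737  0.13  ] 0.442 shift to target [-1.672e-01 -1.840e-02 -1.000e-04]
[ 0.5121 -0.2189 -0.2763  0.135 ] 0.43 shift to target [-0.1934 -0.0287 -0.0002]
0.75 [395.1, 96.2]
[ 0.511  -0.1969 -0.0067  0.125 ] 0.503 shift to target [-2.066e-01 -8.200e-02 -2.000e-04]
[ 0.5103 -0.1987  0.0123  0.13  ] 0.505 shift to target [-2.075e-01 -7.730e-02 -2.000e-04]
[ 0.5095 -0.2006  0.0116  0.135 ] 0.506 shift to target [-2.084e-01 -7.220e-02 -2.000e-04]
```

```bash
sed -i 's/\[:2\]:/:\n    if a["xy"][1]<180: continue/' held.py; python3 held.py capsule .5859 -.2448 .125,.13,.135
```

```text
shift units [-0.0008  0.0012 -0.0015] dist mm [0.4 0.4 0.6]
tool y yaw 1.379 turn units (tool z down => neg) 0.0005 q6 -1.681
0.9 [316.3, 260.0]
[ 0.5885 -0.2455 -0.1331  0.125 ] 0.921 shift to target [0.0067 0.0006 0.    ]
[ 0.5867 -0.2453 -0.045   0.13  ] 0.976 shift to target [0.0021 0.0008 0.    ]
[ 0.5842 -0.2447 -0.0741  0.135 ] 0.946 shift to target [-0.0043  0.0007 -0.    ]
```

```bash
python3 -m handwheel '.001 .001 .04 0;0 0 .08 0;0 0 .08 0;0 0 .04 0;0 0 .02 0;0 0 0 0' && python3 -m handwheel '0 0 .01 0;0 0 .01 0;0 0 .01 0;0 0 0 0' && python3 -m handwheel '0 0 .007 0;0 0 .007 0;0 0 .004 0;0 0 0 0;0 0 0 0' && python3 -m handwheel '0 0 .005 0;0 0 .004 0;0 0 0 0;0 0 0 0'
```

```text
time_s: 76.08
position: [0.5855, -0.245, 0.0459]
ee_rot: [0.303, 3.127, -0.001]
ft_force: [-1.0, -0.6, -1.0]
width: 0.48
finger_force: 71.0
time_s: 76.58
position: [0.5851, -0.2448, 0.0332]
ee_rot: [-0.303, -3.126, -0.0]
ft_force: [0.1, 0.1, -0.3]
width: 0.481
finger_force: 71.0
time_s: 77.2
position: [0.5854, -0.2449, 0.0265]
ee_rot: [0.303, 3.127, -0.0]
ft_force: [0.1, -0.3, -0.6]
width: 0.484
finger_force: 71.0
time_s: 77.7
position: [0.5855, -0.2449, 0.0239]
ee_rot: [0.303, 3.126, -0.001]
ft_force: [-2.7, 2.3, 5.7]
width: 0.482
finger_force: 71.6
```

```bash
python3 -m handwheel '0 0 0 0;0 0 0 0;0 0 -.01 0;0 0 -.05 0;0 0 -.1 0;0 0 -.12 0;0 0 -.14 0;0 0 -.12 0;0 0 -.06 0;0 0 0 0;0 0 0 0' .6
python3 - <<'E'
from fit import *
go(.605,.274,.26,-.193)
d=cap('wrist','w9')
for c,n in [(d,'wrist'),(cap('scene'),'scene')]:
  for k,y in [('di',[-.19]),('angle',[-.19]),('capsule',[0])]:
    for o in allof(c,n,k,k+'_a',.008,smin=.25,yaws=y): print(n,k,*o)
for a in env.pinpoint('cover','scene'): print(a, onz(cap('scene'),a['xy'],0))
E
```

```text
time_s: 79.08
position: [0.5851, -0.2447, 0.2626]
ee_rot: [-0.303, -3.126, -0.001]
ft_force: [-0.4, 0.3, -0.5]
width: 0.598
finger_force: 0.0
shift units [0.2004 1.2821 0.007 ] dist mm [ 19.9 518.7  -2.6]
tool y yaw 1.377 turn units (tool z down => neg) 0.4999 q6 -1.683
wrist di 0.84 0.959 [ 0.5987 -0.1699 -0.1911  0.008 ] [214 216 209]
wrist di 0.78 0.97 [ 0.4915 -0.3038 -0.2024  0.008 ] [147 141 131]
wrist di 0.65 0.073 [ 0.5471 -0.2231 -1.7305  0.008 ] [127 121 115]
wrist angle 0.85 0.951 [ 0.5708 -0.3195 -0.1921  0.008 ] [223 219 215]
wrist angle 0.58 0.966 [ 0.5219 -0.1559 -0.1808  0.008 ] [210 205 200]
wrist angle 0.28 0.67 [ 0.4923 -0.2964  0.6452  0.008 ] [147 141 131]
wrist capsule 0.95 0.957 [ 0.5064 -0.2303  0.074   0.008 ] [179 172 165]
wrist capsule 0.64 0.968 [ 0.5844 -0.2448  0.1799  0.008 ] [222 219 215]
wrist capsule 0.46 0.049 [ 0.55   -0.2094 -0.4355  0.008 ] [128 122 115]
scene di 0.81 0.805 [ 0.487  -0.3133 -0.3312  0.008 ] [84 79 72]
scene di 0.8 0.813 [ 0.5977 -0.1751 -0.3587  0.008 ] [137 131 123]
scene di 0.6 0.927 [ 0.3305  0.1829 -0.8677  0.008 ] [203 118  67]
scene di 0.56 0.693 [ 0.5143 -0.1672 -0.6685  0.008 ] [152 137 132]
scene angle 0.66 0.866 [ 0.5662 -0.3283 -0.1165  0.008 ] [169 151 142]
scene angle 0.5 0.814 [ 0.5197 -0.162  -0.2081  0.008 ] [149 135 129]
scene capsule 0.75 0.711 [ 0.5008 -0.2393 -0.012   0.008 ] [133 120 116]
scene capsule 0.7 0.85 [ 0.5801 -0.2532 -0.2866  0.008 ] [154 140 134]
{'xy': [377.2, 324.2], 'score': 0.62} [ 6.02273388e-01  2.64884980e-01 -1.11022302e-16]
{'xy': [303.6, 200.7], 'score': 0.58} [ 0.51840688 -0.16137814  0.        ]
```

View pics/w9.png

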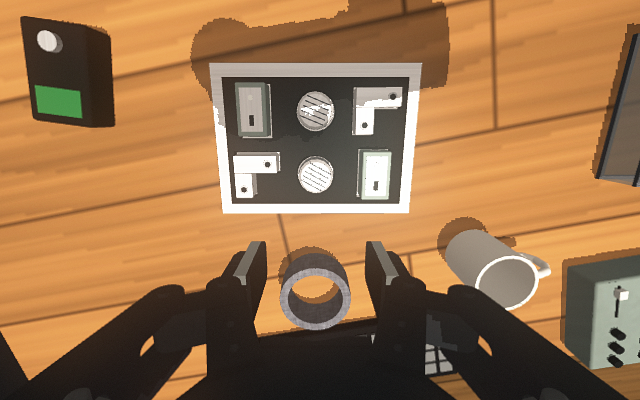

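All six pieces sit level in their own pockets (two rows near y=110 and 175 in the image). Going to fetch the cover.

```bash
python3 -m handwheel '.008 .05 0 0;.014 .09 0 0;.017 .11 0 0;.019 .12 0 0;.019 .12 0 0;.019 .12 0 0;.019 .12 0 0;.019 .12 0 0;.019 .12 0 0;.019 .12 0 0;.015 .1 0 0;.009 .06 0 0;.004 .032 0 0;0 0 0 0'; python3 -m handwheel '0 0 0 -.03;0 0 0 -.05;0 0 0 -.055;0 0 0 -.055;0 0 0 -.055;0 0 0 -.055;0 0 0 -.055;0 0 0 -.055;0 0 .05 -.05;0 0 .1 -.03;0 0 .1 -.01;0 0 .05 0;0 0 0 0;0 0 0 0'
python3 - <<'E'
from h import *
print(env.get_obs()['q'].round(2))
go(.6055,.2738,.06,-.193)
d=cap('wrist','w10')
g=d['frame'].mean(2)
print(proj(d,[[.6055+.0092,.2738+.047,.084],[.6055-.0092,.2738-.047,.084],[.6055,.2738,.084]]).round(1))
# handle in this view: dark columns on rows 160..240
for r in range(150,300,20):
    c=np.nonzero(g[r,250:390]<90)[0]+250; print(r,c.min() if len(c) else 0,c.max() if len(c) else 0,len(c))
print([(a['score'],onz(d,a['xy'],0).round(4)) for a in env.pinpoint('cover','wrist')])
E
```

```text
time_s: 81.38
position: [0.6054, 0.2739, 0.2627]
ee_rot: [-0.303, -3.127, 0.001]
ft_force: [-0.6, 0.2, 0.7]
width: 0.599
finger_force: 0.0
time_s: 83.12
position: [0.6064, 0.2737, 0.1453]
ee_rot: [-1.994, 2.424, -0.002]
ft_force: [1.1, 0.1, 0.2]
width: 0.601
finger_force: 0.0
[ 0.72  0.22  0.12  0.   -1.47 -0.92]
shift units [0.0006 0.0028 0.2132] dist mm [ -0.9   0.1 -85.3]
tool y yaw 2.948 turn units (tool z down => neg) -0.0003 q6 -0.919
[[316.5 275.2]
 [316.4 150.5]
 [316.4 216.7]]
150 308 326 19
170 308 326 19
190 308 326 19
210 308 326 16
230 325 326 2
250 257 384 27
270 250 389 45
290 250 389 34
[(0.69, array([0.6024, 0.2745, 0.    ]))]
```

```bash
python3 -m handwheel '0 .002 .03 0;0 0 .06 0;0 0 .07 0;0 0 .05 0;0 0 .002 0;0 0 0 0' && python3 -m handwheel '0 0 0 0;0 0 0 0;0 0 0 0;0 0 0 0;0 0 0 0;0 0 0 0' 0 100 && python3 -m handwheel '0 0 -.02 0;0 0 -.04 0;0 0 -.06 0;0 0 -.06 0;0 0 -.05 0;0 0 -.03 0;0 0 0 0;0 0 0 0'
python3 - <<'E'
from h import *
go(.5466,-.2371,.165,-.1934)
E
```

```text
time_s: 83.98
position: [0.6052, 0.2741, 0.0592]
ee_rot: [-1.996, 2.424, -0.001]
ft_force: [0.5, -0.0, 0.8]
width: 0.598
finger_force: 0.0
time_s: 84.72
position: [0.6052, 0.2741, 0.0593]
ee_rot: [-1.996, 2.424, -0.001]
ft_force: [-0.2, -0.4, 5.6]
width: 0.14
finger_force: 98.2
time_s: 85.72
position: [0.6041, 0.2738, 0.1606]
ee_rot: [1.995, -2.424, -0.001]
ft_force: [-0.4, -0.2, -4.9]
width: 0.143
finger_force: 97.8
shift units [ 1.281  -0.1043 -0.0095] dist mm [ -57.5 -510.9    4.4]
tool y yaw 2.948 turn units (tool z down => neg) -0.0 q6 -0.919
```

```bash
python3 -m handwheel '.04 -.003 0 0;.08 -.006 0 0;.1 -.008 0 0;.11 -.009 0 0;.11 -.009 0 0;.11 -.009 0 0;.11 -.009 0 0;.11 -.009 0 0;.11 -.009 0 0;.11 -.009 0 0;.11 -.009 0 0;.1 -.008 0 0;.06 -.005 0 0;.021 -.0023 0 0;0 0 0 0;0 0 0 0'
python3 - <<'E'
from tray import *
go(.5466,-.2371,.165,-.1934)
d=cap('wrist'); p=np.array(env.get_obs()['position'])
print('cover pinpoint',[(round(a['score'],2),onz(d,a['xy'],p[2]-.06).round(4)) for a in env.pinpoint('cover','wrist')])
# measure handle far end (at -y): predicted vs dark run along the handle's centre line
e=lambda t:[p[0]+np.sin(.1934)*t,p[1]+np.cos(.1934)*t,p[2]+.024]
print(proj(d,[e(-.048),e(0)]).round(1)); g=d['frame'].mean(2); print(g[100:215:4,317].astype(int))
E
```

```text
time_s: 87.72
position: [0.5471, -0.2363, 0.1619]
ee_rot: [-1.997, 2.425, 0.0]
ft_force: [0.5, 0.3, -5.7]
width: 0.139
finger_force: 97.8
shift units [ 0.0023  0.0009 -0.0077] dist mm [-0.5 -0.8  3.1]
tool y yaw 2.949 turn units (tool z down => neg) 0.0002 q6 -0.121
cover pinpoint [(0.88, array([ 0.5445, -0.2361,  0.102 ]))]
[[314.3 172.8]
 [314.4 277.8]]
[169 168 169 169 169 169 169 170 169 171 171 170 168 168 169 170  58  57
  60  65  63  64  64  62  60  61  61  60  58]
```

Run:
```python
from tray import *
d=cap('wrist'); p=np.array(env.get_obs()['position'])
g=d['frame'].astype(float).mean(2); w=cv2.imread('pics/w10.png').astype(float).mean(2)
# camera for w10 by pure translation
q=np.array([.606,.2737,.1453]); C=-d['R'].T@d['t']; d2=dict(d); d2['t']=-d['R']@(C-p+q)
def end(g,c): 
    col=g[90:230,c-2:c+3].mean(1); i=np.argmin(np.diff(col)); return 90+i+.5, col[max(i-3,0):i+5].astype(int)
for nm,dd,gg,z,base in [('w10',d2,w,.084,q),('now',d,g,p[2]+.0245,p)]:
    for c in(313,317,321):
        r,cc=end(gg,c); X=onz(dd,(c,r),z); v=X-base
        print(nm,c,r,cc,'along handle from TCP mm',((-v[0]*-np.sin(.1934)+v[1]*np.cos(.1934))*1e3).round(1),'across',((v[0]*np.cos(.1934)-v[1]*np.sin(.1934))*1e3).round(1))
    # bar width at mid rows
    for r in (190,205):
        m=np.nonzero(gg[r,285:350]<100)[0]+285; a,b=onz(dd,(m.min()-.5,r),z),onz(dd,(m.max()+.5,r),z); print(nm,r,m.min(),m.max(),'bar width at assumed z',np.linalg.norm(a-b).round(4))
```

```text
w10 313 146.5 [207 207 211 177  69  72  69  71] along handle from TCP mm -50.8 across 1.4
w10 317 146.5 [206 206 211 176  70  69  68  70] along handle from TCP mm -50.8 across -1.4
w10 321 146.5 [204 203 208 174  70  69  68  71] along handle from TCP mm -50.8 across -4.1
w10 190 308 326 bar width at assumed z 0.0135
w10 205 308 326 bar width at assumed z 0.0137
now 313 161.5 [169 168 171 176  62  56  58  58] along handle from TCP mm -52.5 across 0.6
now 317 161.5 [168 168 169 176  61  56  57  58] along handle from TCP mm -52.5 across -1.0
now 321 161.5 [167 166 168 175  61  56  58  58] along handle from TCP mm -52.5 across -2.6
now 190 300 332 bar width at assumed z 0.0136
now 205 300 332 bar width at assumed z 0.0138
```

```bash
python3 -m handwheel '-.005 0 .03 0;0 0 .06 0;0 0 .06 0;0 0 .03 0;0 0 .01 0;0 0 0 0' && python3 -m handwheel '0 0 .006 0;0 0 .006 0;0 0 .006 0;0 0 0 0;0 0 0 0'
```

```text
time_s: 88.62
position: [0.5478, -0.2351, 0.0866]
ee_rot: [-1.997, 2.425, -0.001]
ft_force: [0.8, -0.1, -4.1]
width: 0.146
finger_force: 97.8
time_s: 89.25
position: [0.5475, -0.2351, 0.0789]
ee_rot: [1.996, -2.426, 0.0]
ft_force: [0.3, -0.3, -5.1]
width: 0.146
finger_force: 97.9
```

```bash
python3 -m handwheel '0 0 .006 0;0 0 .006 0;0 0 0 0;0 0 0 0' && python3 -m handwheel '0 0 .006 0;0 0 .003 0;0 0 0 0;0 0 0 0'
```

```text
time_s: 89.75
position: [0.5475, -0.2351, 0.0741]
ee_rot: [1.997, -2.425, 0.0]
ft_force: [-0.2, -0.7, -4.2]
width: 0.148
finger_force: 97.9
time_s: 90.25
position: [0.5475, -0.2351, 0.0705]
ee_rot: [1.997, -2.426, 0.0]
ft_force: [0.7, 0.3, -5.5]
width: 0.141
finger_force: 97.9
```

```bash
python3 -m handwheel '0 0 .004 0;0 0 .004 0;0 0 0 0;0 0 0 0'; python3 -m handwheel '0 0 .003 0;0 0 0 0;0 0 0 0'
```

```text
time_s: 90.75
position: [0.5475, -0.235, 0.0673]
ee_rot: [1.997, -2.426, 0.0]
ft_force: [-0.3, 0.2, -4.1]
width: 0.143
finger_force: 98.1
time_s: 91.12
position: [0.5475, -0.2351, 0.0673]
ee_rot: [-1.997, 2.425, -0.001]
ft_force: [-4.8, 3.2, 3.6]
width: 0.141
finger_force: 99.2
```

```bash
python3 -m handwheel '0 0 0 0;0 0 0 0;0 0 0 0' .6; python3 -m handwheel '0 0 -.03 0;0 0 -.08 0;0 0 -.12 0;0 0 -.14 0;0 0 -.14 0;-.05 0 -.1 0;-.1 0 0 0;-.12 0 0 0;-.12 0 0 0;-.12 0 0 0;-.12 0 0 0;-.1 0 0 0;0 0 0 0;0 0 0 0'
python3 - <<'E'
from h import *
g0=cv2.imread('pics/top0.png')[:,:,::-1].astype(int)
t=cap('top','t9'); s=cap('scene','s9')
s0=cv2.imread('pics/scene0.png')[:,:,::-1].astype(int)
for nm,a,b,r in [('top',g0,t['frame'],(slice(145,250),slice(300,430))),('scene',s0,s['frame'],(slice(140,225),slice(230,335)))]:
    df=np.abs(a-b.astype(int)).sum(2); print(nm,'whole changed',(df>120).sum(),'tray area',(df[r]>120).sum(), 'of', df[r].size)
    ys,xs=np.nonzero(df[r]>120); print(np.c_[xs,ys][::max(len(xs)//12,1)].tolist())
def gl(a,m): return cv2.phaseCorrelate(cv2.cvtColor(a.astype(np.uint8),7)[m].astype(np.float32),cv2.cvtColor(m and t['frame'],7)[m].astype(np.float32))
m=(slice(185,210),slice(335,400)); print('handle shift px top',gl(g0,m))
for c,d,z in [('top',t,.008),('scene',s,.008)]:
    for l,z in [('cover',.008),('mug',0),('tape',0),('tuner',0)]:
        print(c,l,[(round(a['score'],2),onz(d,a['xy'],z)[:2].round(3)) for a in env.pinpoint(l,c)[:1]])
print(env.get_obs()['time_s'],env.get_obs()['position'])
E
```

```text
time_s: 91.5
position: [0.5477, -0.2352, 0.0662]
ee_rot: [-1.996, 2.425, -0.001]
ft_force: [0.7, -0.9, 1.1]
width: 0.598
finger_force: 0.0
time_s: 93.25
position: [0.6036, 0.0513, 0.3108]
ee_rot: [-1.996, 2.425, -0.001]
ft_force: [0.1, -1.4, 1.3]
width: 0.602
finger_force: 0.0
top whole changed 18588 tray area 235 of 13650
[[25, 13], [22, 25], [22, 33], [106, 37], [17, 43], [17, 46], [76, 49], [19, 52], [15, 56], [16, 63], [15, 69], [12, 75], [100, 90]]
scene whole changed 17698 tray area 583 of 8925
[[65, 0], [69, 3], [63, 20], [25, 28], [63, 33], [64, 37], [38, 42], [75, 45], [63, 49], [74, 51], [47, 56], [49, 59], [102, 83]]
handle shift px top ((-0.16738447906924847, 0.6149705170062703), 1.0061642297108968)
top cover [(0.79, array([ 0.544, -0.235]))]
top mug [(0.82, array([ 0.753, -0.043]))]
top tape [(0.59, array([ 0.749, -0.288]))]
top tuner [(0.97, array([ 0.406, -0.51 ]))]
scene cover [(0.87, array([ 0.552, -0.243]))]
scene mug [(0.86, array([ 0.749, -0.05 ]))]
scene tape [(0.98, array([ 0.76 , -0.286]))]
scene tuner [(0.72, array([ 0.405, -0.519]))]
93.75 [0.60357285 0.05129993 0.31007807]
```

```bash
python3 -c "
from bench import env
print(env.job_done())"
```

```text
the job is handed in; nothing more can be done
None
```

The microphone kit is packed: both capsules, both DI boxes and both brackets are seated in their pockets, the cover is back level on the ledge, the mug, tape and tuner pedal are where they were, and the job is handed in (about 94 s on the clock).

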